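# Build up the ring stack on an assembly fixture's stepped locating post

## Task

Take the three steel rings from the kitting rack and thread them down the fixture's locating post, each fully home: first the flange bushing, its long side running along the channel between the two guide cheeks, then the wide sleeve, and the small collar last. Lower them down the post rather than letting them drop, do not touch the sensor mast, and leave the tape, the bracket and the wrench where they are.

Things in the scene. Friction and masses are not known exactly. Their poses are not given: they have to be found in the camera images.
- fixture: fixed dark steel base plate 150 x 130 x 12 mm with a bright steel post at its centre; origin: centre of underside. Two black guide cheeks at +x and -x: inner faces 31 mm from the post axis, 56 mm long along y, tops 44 mm above bench (block outside each, to 65 mm from the axis, top 28 mm). The channel between them runs along y, open at the ends: fingers fit beside the rings only along y
- seat (a point): foot of the post, on its axis at the base plate's top face (12 mm above the bench); axes as the fixture. The post is 44 mm high above this point: diameter 22 mm for the first 9 mm, a cone to diameter 16 mm at 13 mm, then 16 mm up to 38 mm, then a tapered tip to diameter 8 mm at 44 mm
- post_tip (a point): top end of the post, 44 mm above seat
- rack: fixed kitting rack, black plate with grey partitions: base 120 (x) x 221 (y) x 8 mm; origin: centre of underside. Four upright partitions 5 mm thick along the rack's x, at y = -108, -36, +36, +108 mm, tops 48 mm above bench, make three bays 67 mm wide, open at both x ends. One ring lies flat on the floor of each bay (8 mm above bench); which in which varies
- flange: flange bushing, steel, 14 mm high: rectangular plate 60 (x) x 38 (y) x 8 mm with a round hub of diameter 35 mm, 6 mm high on top (+z); through bore 25 mm. Origin: on the bore axis, at its underside. The only ring that passes over the thick foot of the post; goes first, its long axis x along the fixture's y, either way round
- sleeve: wide sleeve, plain steel ring, outer diameter 44 mm, height 14 mm, bore 19 mm; origin: on the axis at its underside. Goes second, home on top of the flange's hub (14 mm above seat)
- collar: small collar, plain steel ring, outer diameter 30 mm, height 10 mm, bore 19 mm; origin: on the axis at its underside. Goes last, home on top of the sleeve (28 mm above seat)
- mast: fixed sensor mast between rack and fixture, not to be touched: foot 60 x 60 x 8 mm, aluminium column 30 x 30 mm, black sensor head 50 x 34 mm, top 171 mm above the bench; origin: centre of its foot's underside
- tape: bystander: yellow roll of tape lying flat, diameter 90 mm, 45 mm high; origin: centre of its underside
- bracket: bystander: black U-shaped bracket, 30 (x) x 130 (y) x 62 mm high; origin: centre of its underside
- wrench: bystander: open-end wrench, 160 mm long along its x axis, lying flat; origin: centre of its underside

How it is judged:
By the outcome, as a careful person would: the job done as asked, in the order asked, and still so for the second after the job is handed in, with the robot touching nothing.
It also fails if it takes over 72 s, if anything falls off the work surface, if the arm or the gripper's body presses on something with over 40 N, if the wrist force passes 120 N, or if a joint passes its speed limit or range.

## Robot

A 6-joint arm with a two-finger parallel gripper is mounted at the origin on the work surface. World frame = base frame: x ahead of the robot, y to its left, z up, the work surface at z = 0. Lengths are in mm, angles in rad, forces in N, time in s.
With the tool pointing down it reaches from about 250 to 800 mm from the base axis. Payload 3.9 kg.
Tool frame: the origin (TCP) lies on the mounting face of the last link; the fingertips stand 173 mm ahead of it and the grasp point (between the pads) lies 155 mm ahead of it (env.nose_length is the z of the fingertips in the tool frame, in mm); z points along the fingers, y is the line along which they close (so a half turn about z gives the same grasp; the last joint's range is limited). The gripper opens to 85 mm and grips with 20 to 120 N. Pads are 22 mm wide; open, the fingers measure 114 mm over their backs; the gripper's body (76 mm by 85 mm) begins 54 mm behind the grasp point. The pads swing forward as they close: fully open they stand 13 mm farther back than shut.
Start: joints at [-1.279, 0.26, -0.138, 1.173, 0, 1.571], TCP at [151.026, -502.799, 404.704] pointing down, gripper open.
Joint ranges: [-2.78, 2.78], [-0.83, 1.72], [-1.28, 1.37], [-1.9, 2.12], [-1.57, 1.48], [-3.14, 3.14]. Speed limits (rad/s): [2.57, 2.57, 3.14, 3.14, 3.14, 3.14].

## Interface

Orientations are given as a 3x3 rotation matrix whose columns are the frame's x, y, z axes.
In Python, from station import env, eyes gives the robot as it stands. The module is installed in compiled form; this text tells all that it offers.
- The arm moves only by the tool play_rows, never from a script. Its argument "rows" is a list of rows, each an object of numbers: "tx", "ty", "tz": the shift along the tool's x, y, z in cm; "twist": the turn about the tool's z in degrees. In form: [{"tx": .., "ty": .., "tz": .., "twist": ..}, ...]. A call has exactly 8 rows; each row is the pose to reach, as a shift and turn from the pose commanded when the call began, along the tool's axes at that moment; what a row does not reach only later rows make up. A row lasts 1/12 s, in which the tool goes at most 41.7 mm and 7.16 degrees, less where a joint would pass 70% of its speed; a pose out of reach is approached as far as the arm can. A call with a gripper value outside its range is refused whole. "grip" is the closure, from 0 (fully open) to 1 (shut), set as the call begins (left out, the last holds). The fingers move at their own pace and stop on an object; "grip_force" is the grip in N (left out, the last holds). Time passes only in rows, so rows that repeat a pose let the fingers close, or fill a call up. It gives the time, the measured TCP pose, the force, the opening and the grip force at its end, in the units of the state.
- env.sense(): the state, without advancing time (a new reading comes with each control period).
- eyes.snapshot(name): name is "scene" or "top" or "wrist"; returns the picture (384x512x3 uint8, red, green, blue); there is no depth.
- eyes.calibration(name): a dict with "mtx" (3x3 intrinsics, pixels), "distortion" ([k1, k2, p1, p2, k3] as OpenCV has them; the pictures are not rectified), "R" (3x3) and "t" (3): a world point X has camera coordinates R X + t. Camera axes: x right, y down, z forward; pixel columns grow to the right and rows downward; lengths in mm; the calibration is good to about 2 mm. A picture is of the moment at which its call begins: read the wrist's pose just before it. calibration takes no time and is no camera call; for the wrist camera it gives the pose at the moment of the call.
- env.finish_job(): hands the job in; it is judged then, once.
The state is a dict: "t": time; "joint_pos": joint angles; "joint_vel": joint speeds; "joint_efforts": joint torques, N m; "position": TCP position; "eef_rot": TCP orientation; "ft_force": force on the tool from outside, world axes, zero at the start; "ft_torque": the same for the moment, N m; "grip_width": finger opening in mm; "finger_force": force on a finger pad.
Only numpy, scipy, OpenCV 4.12 (cv2) and the standard library are available. Lean on these libraries where they do the work, as an engineer would, in place of code of your own. Each camera call takes 0.05 s, during which the arm holds its last target. There are 200 camera calls.

## Working session

There is one attempt and no reset: what is moved stays moved. The work goes in short steps, Python scripts to look and compute and a tool call to move; the robot and the scene stay as the last step left them, time stands still between calls to the robot, and variables do not carry over. Pictures are saved under pics/ and viewed, at most 10 in all, crops included, and the job is handed in when it is done.

Besides the shell and the picture viewer there is one more tool, called after ">>>" as name([rows], argument=value, ...), one row to a line, values as JSON. play_rows: Moves the arm, as the interface text tells. Its arguments: {"type":"object","properties":{"rows":{"type":"array"},"grip":{"type":"number"},"grip_force":{"type":"number"}},"required":["rows"]}

```bash
mkdir -p pics
cat > h.py <<'E'
import numpy as np, cv2
from station import env, eyes
def shot(n, f=None):
    c=eyes.calibration(n); im=eyes.snapshot(n)
    if f: cv2.imwrite('pics/'+f, cv2.cvtColor(im, cv2.COLOR_RGB2BGR))
    return im,c
def ray(c,px,z):
    p=cv2.undistortPoints(np.array(px,float).reshape(-1,1,2),np.array(c['mtx']),np.array(c['distortion']))[:,0]
    R=np.array(c['R']);t=np.array(c['t']).ravel()
    d=np.c_[p,np.ones(len(p))]@R; o=-R.T@t
    return o+d*((np.asarray(z)-o[2])/d[:,2])[:,None]
def proj(c,X):
    R=np.array(c['R']);rv=cv2.Rodrigues(R)[0]
    return cv2.projectPoints(np.array(X,float).reshape(-1,1,3),rv,np.array(c['t'],float).ravel(),np.array(c['mtx']),np.array(c['distortion']))[0][:,0]
E
python3 - <<'E'
from h import *
a,c=shot('top','top0.png'); shot('scene','scene0.png')
s=env.sense(); print(s['t'],s['position'],np.round(s['eef_rot'],3),s['grip_width'])
print(-np.array(c['R']).T@np.array(c['t']).ravel())
c=eyes.calibration('scene');print(-np.array(c['R']).T@np.array(c['t']).ravel())
E
```

```text
0.1 [ 150.94589628 -502.50997974  403.96191503] [[ 0.958  0.288 -0.   ]
 [ 0.288 -0.958  0.002]
 [ 0.    -0.002 -1.   ]] 85.36930657825411
[ 459.28471944  -15.50700159 1085.61627829]
[1572.09474071  437.25519669  920.64525197]
```

View pics/top0.png

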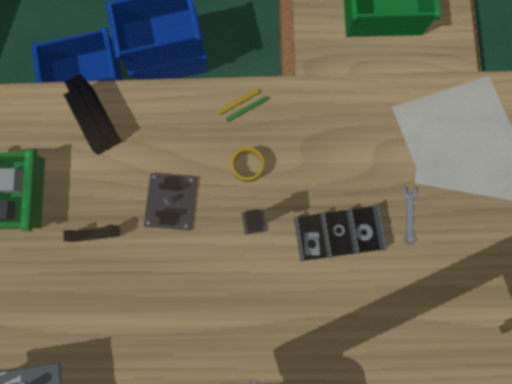

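View pics/scene0.png

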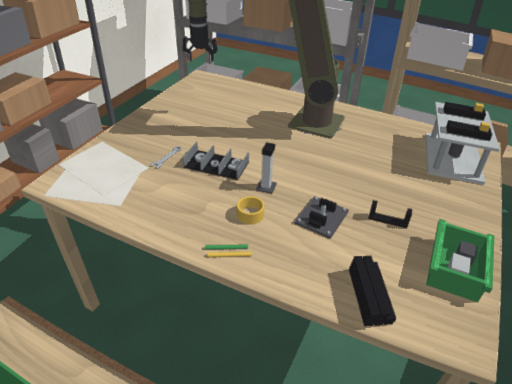

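The top view shows the flange at about (312,243), the collar at (339,230), the sleeve at (364,232), the fixture post near (171,200), and the mast at (254,221). I'll zoom in on these.

Run:
```python
from h import *
im=cv2.imread('pics/top0.png')
a=cv2.resize(im[195:270,285:395],None,fx=7,fy=7,interpolation=cv2.INTER_CUBIC)[:, :780]
b=cv2.resize(im[165:240,135:245],None,fx=7,fy=7,interpolation=cv2.INTER_CUBIC)
o=np.vstack([cv2.resize(a,(550,300)) if 0 else a[:,:770],b]); o=cv2.resize(o,(420,570)); 
cv2.imwrite('pics/z.png',np.hstack([cv2.resize(a,(400,270)),cv2.resize(b,(400,270))]))
c=eyes.calibration('top')
for n,p,z in [('flange',(312,243),20),('collar',(339,230),18),('sleeve',(364,232),22),('post',(171,198),56),('mast',(252,222),171),('tape',(248,164),45),('brk',(92,233),62)]:
    print(n,np.round(ray(c,[p],z)[0],1))
# fixture plate corners rough & rack mask
hsv=cv2.cvtColor(im,cv2.COLOR_BGR2HSV)
m=((hsv[...,1]<70)&(hsv[...,2]<130)).astype(np.uint8)
m[:, :140]=0;m[:,395:]=0;m[:165]=0;m[265:]=0
for k in cv2.findContours(m,cv2.RETR_EXTERNAL,cv2.CHAIN_APPROX_NONE)[0]:
    if cv2.contourArea(k)>300:
        r=cv2.minAreaRect(k);print(np.round(r[0],1),np.round(r[1],1),r[2]); z=48 if r[0][0]>280 else 12
        print(np.round(ray(c,cv2.boxPoints(r),z),0)[:,:2].tolist())
```

```text
flange [ 466.7 -162.2   20. ]
collar [ 499.9 -236.    18. ]
sleeve [ 493.2 -301.3   22. ]
post [590.6 209.   56. ]
mast [516.2  -5.  171. ]
tape [679.9   4.3  45. ]
brk [501.8 414.5  62. ]
[253.6 221.8] [22.9 22.7] 80.53767395019531
[[553.0, 27.0], [562.0, -34.0], [500.0, -42.0], [491.0, 18.0]]
[340.1 232.7] [47.1 88.7] 82.17092895507812
[[539.0, -111.0], [566.0, -343.0], [445.0, -351.0], [418.0, -124.0]]
[169.9 201.2] [48.2 55.2] 6.009006023406982
[[520.0, 295.0], [673.0, 282.0], [655.0, 148.0], [504.0, 163.0]]
```

View pics/z.png

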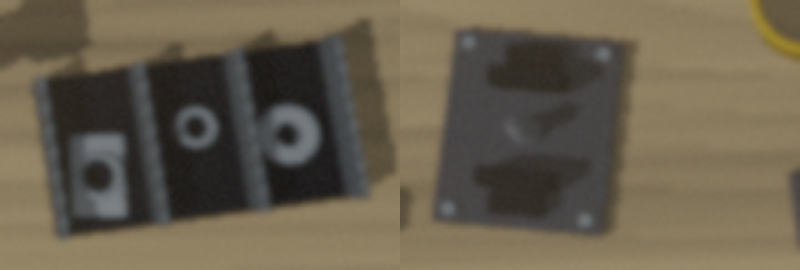

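The fixture centre is near (588,222) with yaw about -6°. The rack yaw is about +7° with its bays open along world x. I'll move above the rack for a close look.

>>> play_rows([
  {"tx": 2.5,"ty": -1,"tz": 0,"twist": -5},
  {"tx": 5,"ty": -2,"tz": 0,"twist": -10},
  {"tx": 7.5,"ty": -3,"tz": 0,"twist": -15},
  {"tx": 10,"ty": -4,"tz": 0,"twist": -20},
  {"tx": 12.5,"ty": -5,"tz": 0,"twist": -25},
  {"tx": 15,"ty": -6,"tz": 0,"twist": -30},
  {"tx": 17.5,"ty": -7,"tz": 0,"twist": -35},
  {"tx": 19.6,"ty": -8.1,"tz": 0,"twist": -38},
])

```text
t: 0.77
position: [316.6, -367.8, 404.3]
eef_rot: [[0.574, 0.819, -0.0], [0.819, -0.574, 0.001], [0.0, -0.0, -1.0]]
ft_force: [-0.2, -0.7, 0.5]
grip_width: 85.6
finger_force: 0.0
```

>>> play_rows([
  {"tx": 3,"ty": 0.9,"tz": 0,"twist": -6},
  {"tx": 6,"ty": 1.8,"tz": 0,"twist": -12},
  {"tx": 9,"ty": 2.7,"tz": 0,"twist": -18},
  {"tx": 12,"ty": 3.6,"tz": 0,"twist": -24},
  {"tx": 15,"ty": 4.5,"tz": 0,"twist": -30},
  {"tx": 18,"ty": 5.2,"tz": 0,"twist": -36},
  {"tx": 20.4,"ty": 5.7,"tz": 0,"twist": -41},
  {"tx": 20.4,"ty": 5.7,"tz": 0,"twist": -41},
])

```text
t: 1.43
position: [482.6, -232.7, 404.0]
eef_rot: [[-0.107, 0.994, 0.001], [0.994, 0.107, 0.002], [0.002, 0.001, -1.0]]
ft_force: [0.7, 1.5, 0.5]
grip_width: 85.2
finger_force: 0.0
```

```bash
cat >> h.py <<'E'
def to(x,y,z,psi):
    "shift in tool axes (cm) and twist (deg) to bring TCP to x,y,z with tool-y at world angle psi"
    s=env.sense(); R=np.array(s['eef_rot']); d=R.T@(np.array([x,y,z])-s['position'])/10
    p=np.degrees(np.arctan2(R[1,1],R[0,1])); tw=(p-psi+90)%180-90
    print('psi %.1f'%p,'t',np.round(d,2),'twist %.1f'%tw)
def st():
    s=env.sense(); R=np.array(s['eef_rot']); print('t',s['t'],'pos',np.round(s['position'],1),'psi %.1f'%np.degrees(np.arctan2(R[1,1],R[0,1])),'w %.1f'%s['grip_width'],'F',np.round(s['ft_force'],1),'ff',np.round(s['finger_force'],1),'q6 %.2f'%s['joint_pos'][5])
E
python3 - <<'E'
from h import *
st()
im,c=shot('wrist','w1.png'); print(np.round(-np.array(c['R']).T@np.array(c['t']).ravel(),0))
E
```

```text
t 1.4333 pos [ 482.6 -232.7  404. ] psi 6.1 w 85.2 F [0.7 1.5 0.5] ff 0.0 q6 1.01
[ 474. -167.  373.]
```

View pics/w1.png

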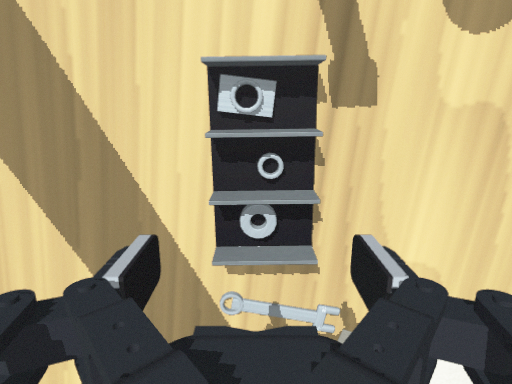

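The wrist view shows the flange at (247,97), slightly turned, the collar at (270,166), and the sleeve at (258,220). I'll measure them by contours.

Run:
```python
from h import *
im=cv2.imread('pics/w1.png'); c=eyes.calibration('wrist')
g=cv2.cvtColor(im,cv2.COLOR_BGR2GRAY)
m=(g>75).astype(np.uint8)
print(g[97,225:280:4])
for n,(u0,v0,u1,v1) in dict(flange=(213,67,310,126),collar=(220,142,308,188),sleeve=(225,203,305,243)).items():
    s=np.zeros_like(m); s[v0:v1,u0:u1]=m[v0:v1,u0:u1]
    ks,hi=cv2.findContours(s,cv2.RETR_CCOMP,cv2.CHAIN_APPROX_NONE)
    for k,h in zip(ks,hi[0]):
        if cv2.contourArea(k)<80: continue
        M=cv2.moments(k); ce=(M['m10']/M['m00'],M['m01']/M['m00']); r=cv2.minAreaRect(k)
        zt={'flange':22,'collar':18,'sleeve':22}[n]
        box=ray(c,cv2.boxPoints(r),16 if n=='flange' else zt)[:,:2]
        e=box-np.roll(box,-1,0)
        print(n,'hole' if h[3]>=0 else 'outer',np.round(ce,1),cv2.contourArea(k),np.round(ray(c,[ce],zt)[0],1),'rect',np.round(ray(c,[r[0]],16)[0],1), np.round(np.hypot(*e.T),1), np.round(np.degrees(np.arctan2(e[:,1],e[:,0])),1))
```

```text
[211 207 192  30  34  49  36  36  72 185 212 210 200  33]
flange outer [245.9  95.4] 2013.5 [ 462.7 -163.7   22. ] rect [ 462.4 -163.6   16. ] [38.6 60.1 38.7 62. ] [-92.9 179.6  89.8  -0.6]
flange hole [246.1  95.4] 430.0 [ 462.9 -163.6   22. ] rect [ 462.7 -163.7   16. ] [24.5 24.3 24.8 24.6] [-130.9  142.3   49.9  -38.5]
collar outer [270.1 165.7] 512.5 [ 497.1 -236.9   18. ] rect [ 497.2 -237.1   16. ] [29.2 28.8 29.8 28.8] [-174.1   97.2    5.9  -84. ]
collar hole [269.9 165.3] 194.5 [ 496.9 -236.4   18. ] rect [ 497.  -236.7   16. ] [17.8 18.3 18.  18.5] [-110.   159.3   70.6  -21.1]
sleeve outer [257.3 219.6] 1057.5 [ 489.4 -301.6   22. ] rect [ 498.3 -304.2   16. ] [91.4 43.8 94.1 43.8] [-174.1   98.2    5.9  -85.5]
sleeve hole [257.6 219.2] 145.0 [ 489.7 -301.1   22. ] rect [ 489.9 -303.8   16. ] [17.1 15.4 17.2 15.5] [-127.4  139.4   53.   -41.1]
```

>>> play_rows([
  {"tx": 2.5,"ty": -0.5,"tz": 2.5,"twist": 2},
  {"tx": 4.5,"ty": -0.9,"tz": 5,"twist": 4},
  {"tx": 6,"ty": -1.2,"tz": 7.5,"twist": 6.6},
  {"tx": 7.07,"ty": -1.26,"tz": 10,"twist": 6.6},
  {"tx": 7.07,"ty": -1.26,"tz": 13,"twist": 6.6},
  {"tx": 7.07,"ty": -1.26,"tz": 15.5,"twist": 6.6},
  {"tx": 7.07,"ty": -1.26,"tz": 17,"twist": 6.6},
  {"tx": 7.07,"ty": -1.26,"tz": 17,"twist": 6.6},
], grip=0.22, grip_force=30)

```text
t: 2.15
position: [457.4, -166.0, 231.5]
eef_rot: [[0.017, 1.0, -0.007], [1.0, -0.017, 0.002], [0.002, -0.007, -1.0]]
ft_force: [0.2, -0.3, -0.8]
grip_width: 66.4
finger_force: 0.0
```

Run:
```python
from h import *
st()
im,c=shot('wrist','w2.png'); st()
print(np.round(proj(c,[[462.5,-163.7,22]]),0)); to(462.5,-163.7,185,-.5)
```

```text
t 2.15 pos [ 457.4 -166.   231.5] psi -1.0 w 66.4 F [ 0.2 -0.3 -0.8] ff 0.0 q6 1.24
t 2.2 pos [ 458.4 -166.4  233.2] psi -1.0 w 66.4 F [-0.4  0.8 -0.1] ff 0.0 q6 1.24
[[268. 213.]]
psi -1.0 t [0.27 0.43 4.82] twist -0.5
```

View pics/w2.png

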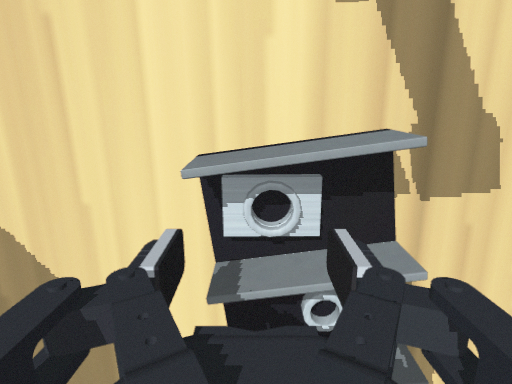

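The flange sits at (272,206), slightly off the predicted (268,213), and the arm was still settling. I'll re-measure from here.

```bash
cat >> h.py <<'E'
def hole(im,c,ztop,box,thr=75,zin=None):
    "bore and outer contours of a bright ring in box -> world points at ztop"
    u0,v0,u1,v1=box; g=cv2.cvtColor(im,cv2.COLOR_RGB2GRAY); s=np.zeros(g.shape,np.uint8); s[v0:v1,u0:u1]=(g[v0:v1,u0:u1]>thr)
    ks,hi=cv2.findContours(s,cv2.RETR_CCOMP,cv2.CHAIN_APPROX_NONE)
    for k,h in zip(ks,hi[0]):
        if cv2.contourArea(k)<150: continue
        W=ray(c,k[:,0].astype(float),ztop)[:,:2].astype(np.float32); r=cv2.minAreaRect(W)
        M=cv2.moments(k); ce=(M['m10']/M['m00'],M['m01']/M['m00'])
        print('hole' if h[3]>=0 else 'outer','px',np.round(ce,1),'centre',np.round(ray(c,[ce],ztop)[0],1),'rect',np.round(r[0],1),np.round(r[1],1),'%.1f'%r[2])
E
python3 - <<'E'
from h import *
for i in range(2): shot('wrist')
st()
im,c=shot('wrist'); st()
hole(im,c,16,(212,168,335,245)); hole(im,c,22,(240,178,305,242)); to(462.5,-163.7,185,-.5)
E
```

```text
t 2.3 pos [ 460.2 -166.8  235.4] psi -1.0 w 66.4 F [0.2 0.2 0.3] ff 0.0 q6 1.24
t 2.35 pos [ 460.6 -166.8  235.9] psi -0.9 w 66.3 F [-0.9 -0.7  0.7] ff 0.0 q6 1.24
outer px [263.6 201. ] centre [ 464.5 -160.8   16. ] rect [ 464.5 -161.6] [39.7 60.5] 89.0
hole px [263.5 201.4] centre [ 464.4 -161.    16. ] rect [ 464.4 -161.2] [22.4 21.6] 45.0
outer px [272.  204.5] centre [ 469.4 -161.1   22. ] rect [ 469.6 -161.8] [34.2 39.3] 89.0
hole px [263.5 201.4] centre [ 464.3 -159.1   22. ] rect [ 464.3 -159.3] [21.7 20.9] 45.0
psi -0.9 t [0.32 0.17 5.09] twist -0.4
```

>>> play_rows([
  {"tx": 0.53,"ty": 0.33,"tz": 0.5,"twist": 0},
  {"tx": 0.53,"ty": 0.33,"tz": 1.5,"twist": 0},
  {"tx": 0.53,"ty": 0.33,"tz": 3,"twist": 0},
  {"tx": 0.53,"ty": 0.33,"tz": 4,"twist": 0},
  {"tx": 0.53,"ty": 0.33,"tz": 4.8,"twist": 0},
  {"tx": 0.53,"ty": 0.33,"tz": 5.1,"twist": 0},
  {"tx": 0.53,"ty": 0.33,"tz": 5.1,"twist": 0},
  {"tx": 0.53,"ty": 0.33,"tz": 5.1,"twist": 0},
])

```text
t: 3.02
position: [463.9, -160.9, 184.1]
eef_rot: [[0.015, 1.0, 0.001], [1.0, -0.015, -0.0], [-0.0, 0.001, -1.0]]
ft_force: [-0.4, -0.5, 0.3]
grip_width: 66.6
finger_force: 0.0
```

Run:
```python
from h import *
for i in range(4): shot('wrist')
st()
im,c=shot('wrist','w3.png'); st()
hole(im,c,16,(190,150,350,300)); to(464.4,-161.5,180,-.9)
```

```text
t 3.2167 pos [ 464.  -161.   184.3] psi -0.9 w 66.8 F [ 0.3 -0.  -0.2] ff 0.0 q6 1.25
t 3.2667 pos [ 463.9 -161.   184.2] psi -0.9 w 66.8 F [-0.2 -0.3  0.8] ff 0.0 q6 1.25
outer px [343.8 237.2] centre [ 504.3 -156.8   16. ] rect [ 505.3 -157.5] [ 4.8 14.4] 31.9
outer px [263.4 223.9] centre [ 467.  -149.6   16. ] rect [ 469.7 -151.6] [72.6 61.1] 2.4
hole px [258.3 245.7] centre [ 464.5 -160.5   16. ] rect [ 464.6 -160.5] [20.7 20.2] 41.5
outer px [250.1 158.6] centre [ 461.5 -119.2   16. ] rect [ 469.6 -121. ] [11.1 69.3] 89.2
psi -0.9 t [-0.05  0.05  0.42] twist 0.0
```

View pics/w3.png

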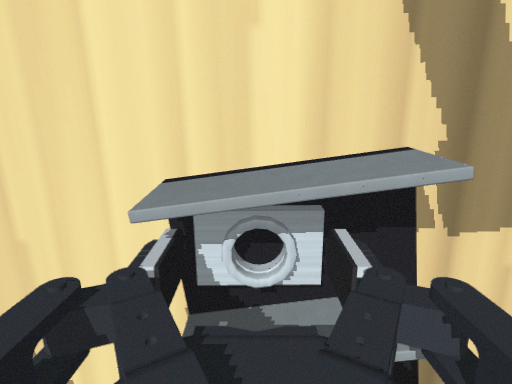

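The flange lies between the fingers, with its bore centred at (258,246). I'll do a guarded descent.

>>> play_rows([
  {"tx": 0,"ty": 0,"tz": 0.1,"twist": 0},
  {"tx": 0,"ty": 0.0,"tz": 0.2,"twist": 0},
  {"tx": 0,"ty": 0.0,"tz": 0.3,"twist": 0},
  {"tx": 0,"ty": 0.0,"tz": 0.4,"twist": 0},
  {"tx": 0,"ty": 0.0,"tz": 0.5,"twist": 0},
  {"tx": 0,"ty": 0.0,"tz": 0.6,"twist": 0},
  {"tx": 0,"ty": 0.0,"tz": 0.6,"twist": 0},
  {"tx": 0,"ty": 0.0,"tz": 0.6,"twist": 0},
])

```text
t: 3.93
position: [463.5, -160.9, 177.6]
eef_rot: [[0.015, 1.0, -0.0], [1.0, -0.015, 0.0], [0.0, -0.0, -1.0]]
ft_force: [-0.4, -0.0, 0.4]
grip_width: 66.7
finger_force: 0.0
```

>>> play_rows([
  {"tx": 0,"ty": 0,"tz": 0,"twist": 0},
  {"tx": 0,"ty": 0,"tz": 0,"twist": 0},
  {"tx": 0,"ty": 0,"tz": 0,"twist": 0},
  {"tx": 0,"ty": 0,"tz": 0,"twist": 0},
  {"tx": 0,"ty": 0,"tz": 0,"twist": 0},
  {"tx": 0,"ty": 0,"tz": 0,"twist": 0},
  {"tx": 0,"ty": 0,"tz": 0,"twist": 0},
  {"tx": 0,"ty": 0,"tz": 0,"twist": 0},
], grip=0.32, grip_force=30)

```text
t: 4.6
position: [463.8, -160.9, 178.0]
eef_rot: [[0.015, 1.0, 0.001], [1.0, -0.015, -0.0], [-0.0, 0.001, -1.0]]
ft_force: [-0.7, 1.7, 5.0]
grip_width: 59.4
finger_force: 32.8
```

>>> play_rows([
  {"tx": 0,"ty": 0,"tz": 0,"twist": 0},
  {"tx": 0,"ty": 0,"tz": 0,"twist": 0},
  {"tx": 0,"ty": 0,"tz": 0,"twist": 0},
  {"tx": 0,"ty": 0,"tz": -0.5,"twist": 0},
  {"tx": 0,"ty": 0,"tz": -2,"twist": 0},
  {"tx": 0,"ty": 0,"tz": -5,"twist": 0},
  {"tx": 0,"ty": 0,"tz": -8,"twist": 0},
  {"tx": 0,"ty": 0,"tz": -11,"twist": 0},
], grip=0.6, grip_force=60)

```text
t: 5.27
position: [462.9, -160.7, 288.2]
eef_rot: [[0.015, 1.0, -0.002], [1.0, -0.015, 0.001], [0.001, -0.002, -1.0]]
ft_force: [0.1, -0.3, -2.0]
grip_width: 57.8
finger_force: 64.9
```

>>> play_rows([
  {"tx": 0,"ty": 0,"tz": -3,"twist": 0},
  {"tx": 0,"ty": 0,"tz": -6,"twist": 0},
  {"tx": 0,"ty": 0,"tz": -8,"twist": 0},
  {"tx": 0,"ty": 0,"tz": -10,"twist": 0},
  {"tx": 0,"ty": 0,"tz": -10,"twist": 0},
  {"tx": 1,"ty": 0.3,"tz": -10,"twist": -4},
  {"tx": 3,"ty": 0.9,"tz": -10,"twist": -10},
  {"tx": 5,"ty": 1.5,"tz": -10,"twist": -15},
])

```text
t: 5.93
position: [478.9, -110.9, 386.4]
eef_rot: [[-0.247, 0.969, -0.002], [0.969, 0.247, 0.0], [0.001, -0.002, -1.0]]
ft_force: [-0.4, 0.4, -1.6]
grip_width: 57.9
finger_force: 64.9
```

Run:
```python
from h import *
st(); to(588,222,388,84)
```

```text
t 5.9333 pos [ 478.9 -110.9  386.4] psi 14.3 w 57.9 F [-0.4  0.4 -1.6] ff 64.9 q6 1.09
psi 14.3 t [29.57 18.79 -0.17] twist -69.7
```

>>> play_rows([
  {"tx": 2,"ty": 1.3,"tz": 0,"twist": -5},
  {"tx": 4,"ty": 2.6,"tz": 0,"twist": -10},
  {"tx": 6,"ty": 3.9,"tz": 0,"twist": -15},
  {"tx": 8,"ty": 5.1,"tz": 0,"twist": -20},
  {"tx": 10,"ty": 6.4,"tz": 0,"twist": -25},
  {"tx": 12,"ty": 7.6,"tz": 0,"twist": -30},
  {"tx": 13.5,"ty": 8.6,"tz": 0,"twist": -33},
  {"tx": 14.8,"ty": 9.4,"tz": 0,"twist": -35},
])

```text
t: 6.6
position: [534.4, 56.7, 385.9]
eef_rot: [[-0.758, 0.652, -0.003], [0.652, 0.758, -0.0], [0.002, -0.002, -1.0]]
ft_force: [-0.2, 0.5, -1.6]
grip_width: 57.7
finger_force: 64.9
```

>>> play_rows([
  {"tx": 1,"ty": 2.4,"tz": 0,"twist": -5},
  {"tx": 2,"ty": 4.8,"tz": 0,"twist": -10},
  {"tx": 3,"ty": 7.2,"tz": 0,"twist": -15},
  {"tx": 4.2,"ty": 10,"tz": 0,"twist": -21},
  {"tx": 5.3,"ty": 12.5,"tz": 0,"twist": -27},
  {"tx": 6.2,"ty": 14.6,"tz": 0,"twist": -32},
  {"tx": 6.8,"ty": 16.1,"tz": 0,"twist": -35},
  {"tx": 6.8,"ty": 16.1,"tz": 0,"twist": -35},
])

```text
t: 7.27
position: [588.9, 224.5, 385.3]
eef_rot: [[-0.995, 0.098, -0.002], [0.098, 0.995, 0.001], [0.002, 0.0, -1.0]]
ft_force: [-0.9, 0.4, -1.9]
grip_width: 58.1
finger_force: 64.9
```

Run:
```python
from h import *
for i in range(3): shot('wrist')
st(); im,c=shot('wrist','w4.png'); np.save('c4.npy',c,allow_pickle=True); st()
```

```text
t 7.4167 pos [587.9 221.1 386.2] psi 84.1 w 57.8 F [-0.6 -0.7 -1.9] ff 64.9 q6 0.46
t 7.4667 pos [587.9 220.7 386.7] psi 84.0 w 58.0 F [-0.  -0.4 -1.6] ff 64.9 q6 0.46
```

View pics/w4.png

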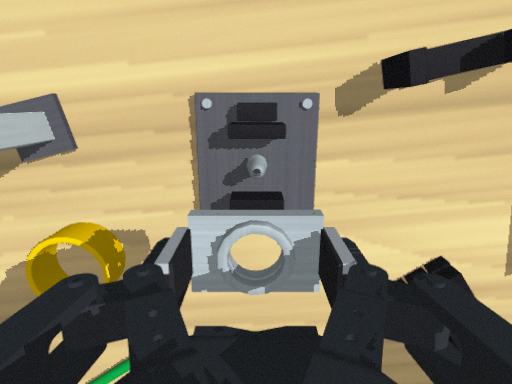

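The plate edges are level in the image, so the yaw is right. The post tip is at about (259,172), and the held flange spans rows 217–292 and columns 188–323.

Run:
```python
from h import *
im=cv2.imread('pics/w4.png'); c=np.load('c4.npy',allow_pickle=True).item()
g=cv2.cvtColor(im,cv2.COLOR_BGR2GRAY)
print(g[152:184,259].tolist()); print(g[172,244:276].tolist()); print(g[205:222,205].tolist(), g[284:298,215].tolist())
# tool pose at picture
s=np.array([587.9,221.1,386.2]); ps=np.radians(84.05); ty=np.array([np.cos(ps),np.sin(ps)]); tx=np.array([-np.sin(ps),np.cos(ps)])
zu=386.2-170
def rel(p): d=p[:2]-s[:2]; return np.round([d@tx,d@ty],1)
for n,p,z in [('tip',(259,171),56),('plate up',(256,217),zu+8),('plate lo',(256,291.5),zu+8),('L',(188.5,250),zu+8),('R',(323,250),zu+8)]:
    w=ray(c,[p],z)[0]; print(n,np.round(w,1),rel(w))
m=((g>120)).astype(np.uint8); 
s2=(g<-1).astype(np.uint8)
# hole contour: bright wood inside ring -> use hsv saturation
hsv=cv2.cvtColor(im,cv2.COLOR_BGR2HSV); q=np.zeros_like(m); q[222:290,215:300]=(hsv[222:290,215:300,1]>60)
for k in cv2.findContours(q,cv2.RETR_EXTERNAL,cv2.CHAIN_APPROX_NONE)[0]:
    if cv2.contourArea(k)>200: print('bore',cv2.boundingRect(k)); b=cv2.boundingRect(k); 
for v,z in [(b[1],zu),(b[1],zu+14),(b[1]+b[3],zu),(b[1]+b[3],zu+14)]: print(v,rel(ray(c,[(b[0]+b[2]/2,v)],z)[0]))
for p in [(b[0],b[1]+b[3]/2),(b[0]+b[2],b[1]+b[3]/2)]: print(rel(ray(c,[p],zu+7)[0]))
# screws
for p in [(206.5,104),(307,104)]: print('screw',ray(c,[p],13)[0].round(1))
# plate left/right edges
for p in [(195,94),(319,94)]: print('corner',ray(c,[p],12)[0].round(1))
```

```text
[94, 98, 101, 146, 160, 157, 154, 151, 149, 153, 154, 154, 153, 167, 173, 185, 188, 134, 73, 73, 57, 94, 92, 106, 123, 101, 92, 98, 99, 99, 95, 96]
[60, 59, 55, 58, 64, 79, 93, 98, 95, 75, 63, 61, 59, 66, 56, 57, 93, 152, 168, 156, 137, 106, 99, 100, 99, 101, 99, 98, 95, 96, 99, 100]
[91, 92, 94, 93, 104, 131, 132, 129, 133, 129, 144, 187, 189, 189, 190, 190, 193] [115, 118, 119, 114, 116, 114, 115, 134, 194, 211, 210, 206, 200, 201]
tip [585.8 224.6  56. ] [2.5 3.3]
plate up [569.6 223.3 224.2] [18.4  0.3]
plate lo [606.2 219.6 224.2] [-18.4   0.4]
L [582.1 191.6 224.2] [  2.7 -29.9]
R [588.3 251.6 224.2] [ 2.8 30.4]
bore (230, 234, 52, 37)
234 [7.  0.3]
234 [13.   0.3]
271 [-12.4   0.4]
271 [-4.3  0.4]
[  1.  -11.4]
[ 1.  12.1]
screw [518.8 177.   13. ]
screw [529.5 280.7  13. ]
corner [507.7 166.5  12. ]
corner [520.9 293.8  12. ]
```

Run:
```python
from h import *
im=cv2.imread('pics/w4.png'); c=np.load('c4.npy',allow_pickle=True).item()
g=cv2.cvtColor(im,cv2.COLOR_BGR2GRAY)
print(g[152:180,246:272])
print('col270',[(v,int(g[v,272])) for v in range(114,146,1)]); print([(v,int(g[v,275])) for v in range(184,202)])
print('row131',[(u,int(g[131,u])) for u in list(range(222,234))+list(range(279,291))])
for p,z in [((257,138),44),((257,192),12)]: print(ray(c,[p],z)[0].round(1))
```

```text
[[ 95  99  99  92  96 100  99  99  98  98  98 101  98  94  98  95  96  99
   99 100  98  98  99 100 101  98]
 [ 96  96  98  97  94  99  98  98  99  95  97 102  97  98  95  96  96  99
  101  99 102  98  97  98  99  97]
 [ 96  96  98  95  96  97 102  98 101 107 116 121 117 101  97  96  96  99
   99 101  97  97 100 100 101  98]
 [ 95  95  94  93  98  98 100 113 125 134 147 149 150 146 143 126  97  94
  100  98 100  97  98 100 100  96]
 [ 96  96  97  97  96 104 121 126 131 136 135 146 153 160 163 164 152 113
  101 100  98  98  99 102 100  96]
 [ 93  98  97  98 103 116 117 118 125 128 133 144 150 157 161 165 168 154
  115 101 100  97  98  98 102  99]
 [ 60  70  95  97 108 110 112 111 117 125 131 141 147 154 158 163 165 167
  156 118 100 100  99  99 102  99]
 [ 61  67  90 105 107 106 104 106 114 122 132 138 148 151 160 159 159 165
  168 151 101 101  99  95  96  99]
 [ 59  69  92  99 101 100 100 105 116 126 134 141 149 149 155 159 161 163
  166 153  89  97  97  99  98  98]
 [ 62  73  95  94  94  95  99 108 112 126 136 141 147 153 157 157 161 163
  167 161 125 101  96  97 101  97]
 [ 64  78 
[... 2123 characters left out ...]
), (129, 45), (130, 42), (131, 41), (132, 43), (133, 42), (134, 36), (135, 38), (136, 39), (137, 35), (138, 31), (139, 64), (140, 73), (141, 97), (142, 99), (143, 97), (144, 97), (145, 97)]
[(184, 95), (185, 99), (186, 95), (187, 95), (188, 95), (189, 95), (190, 98), (191, 58), (192, 23), (193, 28), (194, 25), (195, 29), (196, 26), (197, 30), (198, 18), (199, 25), (200, 37), (201, 28)]
row131 [(222, 60), (223, 59), (224, 61), (225, 59), (226, 57), (227, 53), (228, 40), (229, 39), (230, 41), (231, 38), (232, 36), (233, 41), (279, 39), (280, 44), (281, 40), (282, 39), (283, 41), (284, 40), (285, 53), (286, 80), (287, 95), (288, 95), (289, 96), (290, 98)]
[555.6 225.8  44. ]
[619.  219.5  12. ]
```

>>> play_rows([
  {"tx": 0.1,"ty": 0,"tz": 2,"twist": 0},
  {"tx": 0.15,"ty": 0,"tz": 5,"twist": 0},
  {"tx": 0.15,"ty": 0,"tz": 8,"twist": 0},
  {"tx": 0.15,"ty": 0,"tz": 9.5,"twist": 0},
  {"tx": 0.15,"ty": 0,"tz": 10,"twist": 0},
  {"tx": 0.15,"ty": 0,"tz": 10,"twist": 0},
  {"tx": 0.15,"ty": 0,"tz": 10,"twist": 0},
  {"tx": 0.15,"ty": 0,"tz": 10,"twist": 0},
])

```text
t: 8.13
position: [587.7, 221.6, 289.5]
eef_rot: [[-0.995, 0.103, 0.003], [0.103, 0.995, 0.001], [-0.003, 0.001, -1.0]]
ft_force: [-0.1, -1.0, -1.0]
grip_width: 58.1
finger_force: 64.9
```

Run:
```python
from h import *
for i in range(3): shot('wrist')
st(); im,c=shot('wrist','w5.png'); s=env.sense(); np.save('c5.npy',dict(c=c,s=s),allow_pickle=True); st()
v=im[60:300,130:390]; cv2.imwrite('pics/w5c.png',cv2.resize(cv2.cvtColor(v,cv2.COLOR_RGB2BGR),None,fx=2.5,fy=2.5,interpolation=cv2.INTER_NEAREST))
```

```text
t 8.2833 pos [587.5 221.8 289.3] psi 84.1 w 58.0 F [-0.1  0.8 -0.7] ff 64.9 q6 0.46
t 8.3333 pos [587.3 221.9 289. ] psi 84.1 w 57.8 F [ 0.1 -0.2 -1.6] ff 64.9 q6 0.46
```

View pics/w5c.png

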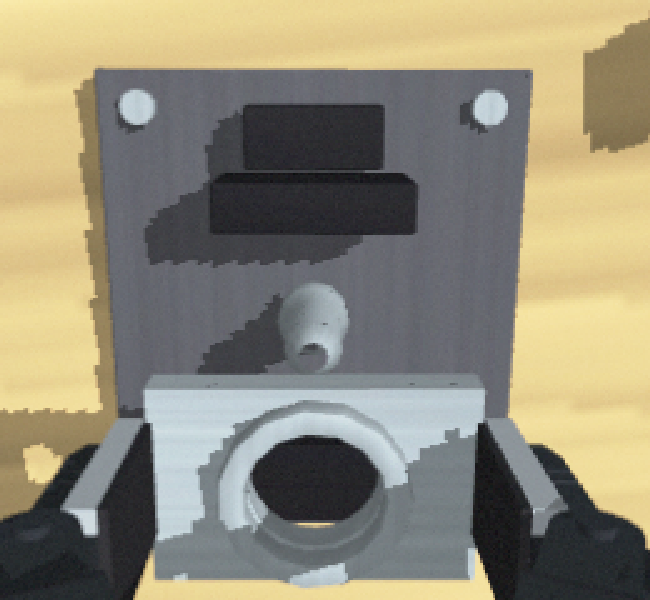

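The tip's top face is centred at crop (314,356), which is full-image (255.6,202.4). The held plate spans rows 215–291.5.

```bash
cat >> h.py <<'E'
def rel(s,p):
    R=np.array(s['eef_rot']); return np.round(R.T@(np.asarray(p)-s['position']),1)
E
python3 - <<'E'
from h import *
d=np.load('c5.npy',allow_pickle=True).item(); c,s=d['c'],d['s']
f=lambda x,y:(130+x/2.5,60+y/2.5)
zu=s['position'][2]-170
for n,p,z in [('tip',f(314,356),56),('plUp',f(314,388),zu+8),('plLo',f(314,579),zu+8),('plL',f(150,480),zu+8),('plR',f(480,480),zu+8),('hubL',f(219,480),zu+14),('hubR',f(408,480),zu+14),('cheek in',f(314,234),44),('cheekL',f(210,210),44),('cheekR',f(417,210),44),('basL',f(95,70),12),('basR',f(532,70),12),('foot top',f(314,320),21)]:
    w=ray(c,[p],z)[0]; print(n,w.round(1),rel(s,w))
E
```

```text
tip [586.6 222.7  56. ] [  1.3   0.6 233. ]
plUp [569.3 224.4 127. ] [ 18.6   0.5 162. ]
plLo [606.9 220.5 127. ] [-19.3   0.5 162. ]
plL [583.7 193.2 127. ] [  1. -29. 162.]
plR [589.8 252.3 127. ] [  1.   30.3 162. ]
hubL [582.1 206.6 133. ] [  4.  -15.9 156. ]
hubR [585.4 238.9 133. ] [  4.   16.6 156. ]
cheek in [556.  225.9  44. ] [ 32.1   0.6 244.9]
cheekL [546.7 198.8  44. ] [ 38.6 -27.3 244.9]
cheekR [552.4 254.1  44. ] [ 38.6  28.2 244.9]
basL [506.4 166.4  12. ] [ 75.4 -63.8 276.8]
basR [519.6 294.2  12. ] [ 75.4  64.7 276.9]
foot top [586.4 222.8  21. ] [  1.6   0.6 268. ]
```

>>> play_rows([
  {"tx": 0.13,"ty": 0,"tz": 1,"twist": 0},
  {"tx": 0.13,"ty": 0,"tz": 2.5,"twist": 0},
  {"tx": 0.13,"ty": 0,"tz": 4,"twist": 0},
  {"tx": 0.13,"ty": 0,"tz": 5,"twist": 0},
  {"tx": 0.13,"ty": 0,"tz": 5.5,"twist": 0},
  {"tx": 0.13,"ty": 0,"tz": 5.5,"twist": 0},
  {"tx": 0.13,"ty": 0,"tz": 5.5,"twist": 0},
  {"tx": 0.13,"ty": 0,"tz": 5.5,"twist": 0},
])

```text
t: 9.0
position: [586.0, 222.1, 233.4]
eef_rot: [[-0.995, 0.102, 0.001], [0.102, 0.995, 0.001], [-0.001, 0.001, -1.0]]
ft_force: [0.1, 0.2, -1.2]
grip_width: 58.1
finger_force: 64.9
```

Run:
```python
from h import *
for i in range(2): shot('wrist')
st(); to(586.3,222.7,200,84.1)
```

```text
t 9.1 pos [586.1 222.  233.6] psi 84.1 w 57.6 F [ 0.8  0.2 -1.8] ff 64.9 q6 0.46
psi 84.1 t [-0.01  0.07  3.36] twist 0.0
```

>>> play_rows([
  {"tx": 0,"ty": 0.02,"tz": 0.5,"twist": 0},
  {"tx": 0,"ty": 0.02,"tz": 1,"twist": 0},
  {"tx": 0,"ty": 0.02,"tz": 1.5,"twist": 0},
  {"tx": 0,"ty": 0.02,"tz": 2,"twist": 0},
  {"tx": 0,"ty": 0.02,"tz": 2.5,"twist": 0},
  {"tx": 0,"ty": 0.02,"tz": 3,"twist": 0},
  {"tx": 0,"ty": 0.02,"tz": 3.4,"twist": 0},
  {"tx": 0,"ty": 0.02,"tz": 3.6,"twist": 0},
])

```text
t: 9.77
position: [585.3, 221.9, 195.7]
eef_rot: [[-0.995, 0.102, -0.001], [0.102, 0.995, -0.0], [0.001, -0.001, -1.0]]
ft_force: [0.1, 0.3, -0.7]
grip_width: 58.0
finger_force: 64.9
```

>>> play_rows([
  {"tx": 0,"ty": 0,"tz": 0.1,"twist": 0},
  {"tx": 0,"ty": 0,"tz": 0.2,"twist": 0},
  {"tx": 0,"ty": 0,"tz": 0.3,"twist": 0},
  {"tx": 0,"ty": 0,"tz": 0.4,"twist": 0},
  {"tx": 0,"ty": 0,"tz": 0.5,"twist": 0},
  {"tx": 0,"ty": 0,"tz": 0.6,"twist": 0},
  {"tx": 0,"ty": 0,"tz": 0.6,"twist": 0},
  {"tx": 0,"ty": 0,"tz": 0.6,"twist": 0},
])

```text
t: 10.43
position: [585.6, 222.0, 190.7]
eef_rot: [[-0.995, 0.102, -0.0], [0.102, 0.995, -0.0], [0.0, -0.0, -1.0]]
ft_force: [0.2, 0.5, -2.0]
grip_width: 57.9
finger_force: 64.9
```

>>> play_rows([
  {"tx": 0,"ty": 0,"tz": 0.1,"twist": 0},
  {"tx": 0,"ty": 0,"tz": 0.2,"twist": 0},
  {"tx": 0,"ty": 0,"tz": 0.3,"twist": 0},
  {"tx": 0,"ty": 0,"tz": 0.4,"twist": 0},
  {"tx": 0,"ty": 0,"tz": 0.5,"twist": 0},
  {"tx": 0,"ty": 0,"tz": 0.6,"twist": 0},
  {"tx": 0,"ty": 0,"tz": 0.7,"twist": 0},
  {"tx": 0,"ty": 0,"tz": 0.75,"twist": 0},
])

```text
t: 11.1
position: [585.6, 222.0, 183.0]
eef_rot: [[-0.995, 0.102, -0.0], [0.102, 0.995, -0.0], [0.0, -0.0, -1.0]]
ft_force: [-0.4, -0.1, -1.5]
grip_width: 57.7
finger_force: 64.9
```

>>> play_rows([
  {"tx": 0,"ty": 0,"tz": 0.03,"twist": 0},
  {"tx": 0,"ty": 0,"tz": 0.06,"twist": 0},
  {"tx": 0,"ty": 0,"tz": 0.1,"twist": 0},
  {"tx": 0,"ty": 0,"tz": 0.1,"twist": 0},
  {"tx": 0,"ty": 0,"tz": 0.1,"twist": 0},
  {"tx": 0,"ty": 0,"tz": 0.1,"twist": 0},
  {"tx": 0,"ty": 0,"tz": 0.1,"twist": 0},
  {"tx": 0,"ty": 0,"tz": 0.1,"twist": 0},
])

```text
t: 11.77
position: [585.6, 222.1, 182.5]
eef_rot: [[-0.995, 0.102, 0.0], [0.102, 0.995, 0.0], [-0.0, 0.0, -1.0]]
ft_force: [-0.6, -1.1, 2.4]
grip_width: 57.8
finger_force: 65.3
```

>>> play_rows([
  {"tx": 0,"ty": 0,"tz": 0.03,"twist": 0},
  {"tx": 0,"ty": 0,"tz": 0.05,"twist": 0},
  {"tx": 0,"ty": 0,"tz": 0.06,"twist": 0},
  {"tx": 0,"ty": 0,"tz": 0.06,"twist": 0},
  {"tx": 0,"ty": 0,"tz": 0.06,"twist": 0},
  {"tx": 0,"ty": 0,"tz": 0.06,"twist": 0},
  {"tx": 0,"ty": 0,"tz": 0.06,"twist": 0},
  {"tx": 0,"ty": 0,"tz": 0.06,"twist": 0},
])

```text
t: 12.43
position: [585.6, 222.0, 182.4]
eef_rot: [[-0.995, 0.103, 0.0], [0.103, 0.995, 0.0], [-0.0, 0.0, -1.0]]
ft_force: [-2.6, -0.1, 6.6]
grip_width: 58.0
finger_force: 65.8
```

>>> play_rows([
  {"tx": 0,"ty": 0,"tz": 0,"twist": 0},
  {"tx": 0,"ty": 0,"tz": 0,"twist": 0},
  {"tx": 0,"ty": 0,"tz": 0,"twist": 0},
  {"tx": 0,"ty": 0,"tz": 0,"twist": 0},
  {"tx": 0,"ty": 0,"tz": 0,"twist": 0},
  {"tx": 0,"ty": 0,"tz": 0,"twist": 0},
  {"tx": 0,"ty": 0,"tz": 0,"twist": 0},
  {"tx": 0,"ty": 0,"tz": 0,"twist": 0},
], grip=0.1)

```text
t: 13.1
position: [585.6, 222.1, 181.5]
eef_rot: [[-0.995, 0.102, -0.0], [0.102, 0.995, -0.0], [0.0, -0.0, -1.0]]
ft_force: [-0.2, -0.2, 0.2]
grip_width: 76.9
finger_force: 0.0
```

>>> play_rows([
  {"tx": 0,"ty": 0,"tz": -2,"twist": 0},
  {"tx": 0,"ty": 0,"tz": -4,"twist": 0},
  {"tx": 0,"ty": 0,"tz": -6,"twist": 0},
  {"tx": 0,"ty": 0,"tz": -9,"twist": 0},
  {"tx": 0,"ty": 0,"tz": -12,"twist": 0},
  {"tx": 0,"ty": 0,"tz": -15,"twist": 0},
  {"tx": 0,"ty": 0,"tz": -18,"twist": 0},
  {"tx": 0,"ty": 0,"tz": -20,"twist": 0},
])

```text
t: 13.77
position: [585.9, 222.2, 385.0]
eef_rot: [[-0.995, 0.102, 0.004], [0.102, 0.995, 0.001], [-0.003, 0.002, -1.0]]
ft_force: [0.4, -0.5, 0.6]
grip_width: 77.1
finger_force: 0.0
```

Run:
```python
from h import *
for i in range(2): shot('wrist')
st(); im,c=shot('wrist','w6.png'); s=env.sense(); np.save('c6.npy',dict(c=c,s=s),allow_pickle=True)
print(proj(c,[[586.5,222.7,20],[586.5,222.7,26],[586.5,222.7,56]]).round(1))
m=proj(c,[[586.5,222.7,20]])[0]; 
g=cv2.cvtColor(im,cv2.COLOR_RGB2GRAY)
q=(g>130).astype(np.uint8); q[:int(m[1])-60]=0; q[int(m[1])+60:]=0; q[:,:int(m[0])-70]=0; q[:,int(m[0])+70:]=0
hs=cv2.cvtColor(im,cv2.COLOR_RGB2HSV); q[hs[...,1]>60]=0
for k in cv2.findContours(q,cv2.RETR_EXTERNAL,cv2.CHAIN_APPROX_NONE)[0]:
    if cv2.contourArea(k)>200:
        for z in (20,):
            W=ray(c,k[:,0].astype(float),z)[:,:2].astype(np.float32); r=cv2.minAreaRect(W); print(r)
to(489.5,-301.3,385,7)
```

```text
t 13.8667 pos [586.7 222.5 386.4] psi 84.1 w 77.0 F [0.3 0.3 0.1] ff 0.0 q6 0.47
[[253.9 162.4]
 [253.8 163.5]
 [253.8 169.8]]
((586.2911987304688, 222.46429443359375), (59.35636901855469, 36.90242385864258), 84.07135772705078)
psi 84.1 t [  4.26 -53.07  -0.24] twist 77.1
```

The flange is home and aligned: it measures 59×37 mm at the right height, at angle 84.1°. Next is the sleeve.

>>> play_rows([
  {"tx": 0.15,"ty": -2,"tz": 0,"twist": 3},
  {"tx": 0.4,"ty": -5,"tz": 0,"twist": 8},
  {"tx": 0.7,"ty": -8.5,"tz": 0,"twist": 13},
  {"tx": 1,"ty": -12,"tz": 0,"twist": 18},
  {"tx": 1.3,"ty": -15.6,"tz": 0,"twist": 23},
  {"tx": 1.6,"ty": -19.2,"tz": 0,"twist": 28},
  {"tx": 1.85,"ty": -22.8,"tz": 0,"twist": 33},
  {"tx": 2.1,"ty": -26.4,"tz": 0,"twist": 38.5},
], grip=0.3)

```text
t: 14.58
position: [536.4, -39.9, 379.9]
eef_rot: [[-0.712, 0.702, -0.003], [0.702, 0.712, 0.0], [0.002, -0.002, -1.0]]
ft_force: [0.1, 0.2, 0.4]
grip_width: 59.7
finger_force: 0.0
```

>>> play_rows([
  {"tx": -2.1,"ty": -3.1,"tz": 0,"twist": 5.5},
  {"tx": -4.2,"ty": -6.2,"tz": 0,"twist": 11},
  {"tx": -6.4,"ty": -9.4,"tz": 0,"twist": 17},
  {"tx": -8.5,"ty": -12.6,"tz": 0,"twist": 23},
  {"tx": -10.6,"ty": -15.7,"tz": 0,"twist": 28},
  {"tx": -12.7,"ty": -18.8,"tz": 0,"twist": 33},
  {"tx": -14.2,"ty": -21,"tz": 0,"twist": 37},
  {"tx": -14.8,"ty": -21.9,"tz": 0,"twist": 38.6},
])

```text
t: 15.25
position: [489.0, -301.6, 379.7]
eef_rot: [[-0.116, 0.993, -0.003], [0.993, 0.116, 0.0], [0.0, -0.003, -1.0]]
ft_force: [-0.5, -0.5, 1.0]
grip_width: 59.8
finger_force: 0.0
```

>>> play_rows([
  {"tx": 0,"ty": 0,"tz": 2,"twist": 0},
  {"tx": 0,"ty": 0,"tz": 5,"twist": 0},
  {"tx": 0,"ty": 0,"tz": 8,"twist": 0},
  {"tx": 0,"ty": 0,"tz": 11,"twist": 0},
  {"tx": 0,"ty": 0,"tz": 13.5,"twist": 0},
  {"tx": 0,"ty": 0,"tz": 14.5,"twist": 0},
  {"tx": 0,"ty": 0,"tz": 15,"twist": 0},
  {"tx": 0,"ty": 0,"tz": 15,"twist": 0},
])

```text
t: 15.92
position: [489.9, -297.8, 230.4]
eef_rot: [[-0.123, 0.992, -0.002], [0.992, 0.123, 0.002], [0.002, -0.002, -1.0]]
ft_force: [-0.5, 0.2, -0.5]
grip_width: 60.0
finger_force: 0.0
```

Run:
```python
from h import *
for i in range(3): shot('wrist')
st(); im,c=shot('wrist','w7.png'); st()
m=proj(c,[[491,-299,22]])[0].astype(int); print(m)
hole(im,c,22,(m[0]-60,m[1]-42,m[0]+60,m[1]+48)); to(491,-299,185,7)
```

```text
t 16.0667 pos [ 491.1 -298.8  233.1] psi 7.0 w 59.7 F [-0.5 -0.1  0.3] ff 0.0 q6 0.90
t 16.1167 pos [ 491.1 -298.8  233.3] psi 7.0 w 59.8 F [ 0.4  0.1 -0.6] ff 0.0 q6 0.90
[255 215]
outer px [256.9 208.1] centre [ 491.1 -294.5   22. ] rect [ 490.1 -298.3] [69.3 50.1] 7.0
hole px [257.6 216. ] centre [ 492.1 -299.4   22. ] rect [ 492.1 -299.5] [16.1 15.3] 53.4
psi 7.0 t [-0.   -0.03  4.83] twist 0.0
```

>>> play_rows([
  {"tx": 0,"ty": 0.1,"tz": 1,"twist": 0},
  {"tx": 0,"ty": 0.1,"tz": 2,"twist": 0},
  {"tx": 0,"ty": 0.1,"tz": 3,"twist": 0},
  {"tx": 0,"ty": 0.1,"tz": 3.6,"twist": 0},
  {"tx": 0,"ty": 0.1,"tz": 3.8,"twist": 0},
  {"tx": 0,"ty": 0.1,"tz": 3.8,"twist": 0},
  {"tx": 0,"ty": 0.1,"tz": 3.8,"twist": 0},
  {"tx": 0,"ty": 0.1,"tz": 3.8,"twist": 0},
])

```text
t: 16.78
position: [491.5, -298.4, 193.8]
eef_rot: [[-0.122, 0.993, 0.0], [0.993, 0.122, -0.0], [-0.0, 0.0, -1.0]]
ft_force: [0.0, 0.2, -0.2]
grip_width: 59.8
finger_force: 0.0
```

```bash
cat >> h.py <<'E'
def ring(im,c,zt,D,guess,thr):
    "outer rim: bright contour around guess -> world at zt, enclosing circle and rect"
    m=proj(c,[list(guess)+[zt]])[0].astype(int); g=cv2.cvtColor(im,cv2.COLOR_RGB2GRAY)
    r=int(np.linalg.norm(proj(c,[[guess[0]+D/2,guess[1],zt]])[0]-m)*1.25)
    k=np.zeros_like(g); cv2.circle(k,tuple(int(v) for v in m),r,1,-1); k=k*(g>thr).astype(np.uint8)
    q=max(cv2.findContours(k,cv2.RETR_EXTERNAL,cv2.CHAIN_APPROX_NONE)[0],key=cv2.contourArea)
    W=ray(c,q[:,0].astype(float),zt)[:,:2].astype(np.float32)
    a=cv2.minAreaRect(W); print('px',m,'ellipse',np.round(cv2.fitEllipse(W)[0],1),np.round(cv2.fitEllipse(W)[1],1),'rect',np.round(a[0],1),np.round(a[1],1))
E
python3 - <<'E'
from h import *
for i in range(3): shot('wrist')
st(); im,c=shot('wrist','w8.png'); st()
for t in (90,130,160): ring(im,c,22,44,(492,-299),t)
m=proj(c,[[492,-299,22]])[0].astype(int); hole(im,c,22,(m[0]-50,m[1]-42,m[0]+50,m[1]+42))
g=cv2.cvtColor(im,cv2.COLOR_RGB2GRAY); print(g[m[1]-55:m[1]+60:3,m[0]-22].tolist()); print(m,g[m[1],m[0]-60:m[0]+60:3].tolist())
E
```

```text
t 16.9333 pos [ 491.5 -298.5  194.1] psi 7.0 w 59.4 F [ 0.1  0.7 -0.4] ff 0.0 q6 0.90
t 16.9833 pos [ 491.5 -298.5  194. ] psi 7.0 w 60.0 F [-0.1  0.   0.4] ff 0.0 q6 0.90
px [258 244] ellipse [ 491.8 -297. ] [42.6 54. ] rect [ 491.5 -296.8] [42.5 52.9]
px [258 244] ellipse [ 492.4 -302.1] [41.3 42. ] rect [ 492.5 -302.2] [42.5 40.6]
px [258 244] ellipse [ 493.  -306.2] [31.7 41.8] rect [ 493.1 -307.4] [41.7 30.1]
outer px [258.1 242.2] centre [ 491.9 -297.7   22. ] rect [ 491.7 -299.2] [46.1 43.4] 7.0
hole px [257.9 243.8] centre [ 491.9 -298.6   22. ] rect [ 491.8 -298.6] [14.8 14.5] 54.0
[140, 134, 139, 154, 166, 165, 159, 95, 116, 145, 138, 141, 138, 133, 137, 221, 221, 219, 218, 214, 217, 213, 219, 218, 220, 217, 222, 227, 219, 220, 220, 218, 66, 46, 45, 46, 45, 33, 90]
[258 244] [31, 29, 30, 30, 22, 49, 222, 225, 226, 217, 219, 221, 219, 212, 113, 23, 29, 28, 44, 46, 38, 31, 29, 31, 28, 29, 98, 218, 220, 217, 222, 222, 219, 218, 214, 31, 25, 28, 30, 36]
```

Run:
```python
from h import *
im=cv2.cvtColor(cv2.imread('pics/w8.png'),cv2.COLOR_BGR2GRAY); c=eyes.calibration('wrist'); s=env.sense()
pts=[]
for u in range(225,292,3):
    col=im[262:305,u].astype(int); k=np.where((col[:-1]>100)&(col[1:]<=100))[0]
    if len(k): pts.append((u,262.5+k[-1]))
W=ray(c,pts,22)
from scipy.optimize import least_squares
print(pts[::4]); r=least_squares(lambda p:np.hypot(W[:,0]-p[0],W[:,1]-p[1])-22,[491.8,-298.6],loss='soft_l1'); print(r.x,np.abs(r.fun).mean())
print(rel(s,[*r.x,22]))
```

```text
[(225, np.float64(275.5)), (237, np.float64(303.5)), (249, np.float64(288.5)), (261, np.float64(289.5)), (273, np.float64(286.5)), (285, np.float64(281.5))]
[ 492.21175102 -301.14848295] 0.6116935930877387
[ -2.7   0.3 172. ]
```

>>> play_rows([
  {"tx": -0.24,"ty": 0.03,"tz": 0,"twist": 0},
  {"tx": -0.24,"ty": 0.03,"tz": 0.3,"twist": 0},
  {"tx": -0.24,"ty": 0.03,"tz": 0.6,"twist": 0},
  {"tx": -0.24,"ty": 0.03,"tz": 0.8,"twist": 0},
  {"tx": -0.24,"ty": 0.03,"tz": 1,"twist": 0},
  {"tx": -0.24,"ty": 0.03,"tz": 1,"twist": 0},
  {"tx": -0.24,"ty": 0.03,"tz": 1,"twist": 0},
  {"tx": -0.24,"ty": 0.03,"tz": 1,"twist": 0},
])

```text
t: 17.65
position: [491.9, -300.6, 183.5]
eef_rot: [[-0.122, 0.993, -0.0], [0.993, 0.122, 0.0], [0.0, -0.0, -1.0]]
ft_force: [-0.3, 0.8, 1.1]
grip_width: 60.1
finger_force: 0.0
```

>>> play_rows([
  {"tx": 0,"ty": 0,"tz": 0,"twist": 0},
  {"tx": 0,"ty": 0,"tz": 0,"twist": 0},
  {"tx": 0,"ty": 0,"tz": 0,"twist": 0},
  {"tx": 0,"ty": 0,"tz": 0,"twist": 0},
  {"tx": 0,"ty": 0,"tz": 0,"twist": 0},
  {"tx": 0,"ty": 0,"tz": 0,"twist": 0},
  {"tx": 0,"ty": 0,"tz": 0,"twist": 0},
  {"tx": 0,"ty": 0,"tz": 0,"twist": 0},
], grip=0.8, grip_force=40)

```text
t: 18.32
position: [492.1, -300.7, 184.2]
eef_rot: [[-0.122, 0.992, 0.001], [0.993, 0.122, -0.0], [-0.0, 0.001, -1.0]]
ft_force: [0.7, 0.9, 7.0]
grip_width: 41.7
finger_force: 40.8
```

>>> play_rows([
  {"tx": 0,"ty": 0,"tz": 0,"twist": 0},
  {"tx": 0,"ty": 0,"tz": -1,"twist": 0},
  {"tx": 0,"ty": 0,"tz": -4,"twist": 0},
  {"tx": 0,"ty": 0,"tz": -8,"twist": 0},
  {"tx": 0,"ty": 0,"tz": -12,"twist": 0},
  {"tx": 0,"ty": 0,"tz": -16,"twist": 0},
  {"tx": 0,"ty": 0,"tz": -19,"twist": 0},
  {"tx": 0,"ty": 0,"tz": -20.2,"twist": 0},
], grip_force=60)

```text
t: 18.98
position: [492.6, -301.2, 391.2]
eef_rot: [[-0.122, 0.992, 0.007], [0.993, 0.122, -0.004], [-0.005, 0.006, -1.0]]
ft_force: [0.4, -1.3, -2.1]
grip_width: 40.5
finger_force: 61.3
```

>>> play_rows([
  {"tx": 2,"ty": 0.6,"tz": 0,"twist": -3},
  {"tx": 5,"ty": 1.5,"tz": 0,"twist": -8},
  {"tx": 8,"ty": 2.5,"tz": 0,"twist": -13},
  {"tx": 11.5,"ty": 3.55,"tz": 0,"twist": -18},
  {"tx": 15,"ty": 4.6,"tz": 0,"twist": -23},
  {"tx": 18.5,"ty": 5.7,"tz": 0,"twist": -28},
  {"tx": 22,"ty": 6.8,"tz": 0,"twist": -33},
  {"tx": 25.4,"ty": 7.86,"tz": 0,"twist": -38.5},
])

```text
t: 19.65
position: [538.5, -37.2, 385.6]
eef_rot: [[-0.717, 0.698, -0.001], [0.698, 0.717, -0.0], [0.0, -0.0, -1.0]]
ft_force: [0.0, -0.8, -1.1]
grip_width: 41.0
finger_force: 61.2
```

>>> play_rows([
  {"tx": 2.2,"ty": 3.2,"tz": 0,"twist": -5.5},
  {"tx": 4.4,"ty": 6.4,"tz": 0,"twist": -11},
  {"tx": 6.6,"ty": 9.6,"tz": 0,"twist": -17},
  {"tx": 8.8,"ty": 12.8,"tz": 0,"twist": -23},
  {"tx": 11,"ty": 16,"tz": 0,"twist": -28},
  {"tx": 13,"ty": 19,"tz": 0,"twist": -33},
  {"tx": 14.5,"ty": 21.2,"tz": 0,"twist": -37},
  {"tx": 15,"ty": 21.9,"tz": 0,"twist": -38.5},
])

```text
t: 20.32
position: [585.4, 226.4, 385.0]
eef_rot: [[-0.995, 0.097, -0.0], [0.097, 0.995, 0.001], [0.0, 0.001, -1.0]]
ft_force: [0.3, -0.4, -1.6]
grip_width: 40.9
finger_force: 61.2
```

>>> play_rows([
  {"tx": 0,"ty": 0,"tz": 0,"twist": 0},
  {"tx": 0,"ty": 0,"tz": 2,"twist": 0},
  {"tx": 0,"ty": 0,"tz": 4,"twist": 0},
  {"tx": 0,"ty": 0,"tz": 6,"twist": 0},
  {"tx": 0,"ty": 0,"tz": 7.5,"twist": 0},
  {"tx": 0,"ty": 0,"tz": 8,"twist": 0},
  {"tx": 0,"ty": 0,"tz": 8,"twist": 0},
  {"tx": 0,"ty": 0,"tz": 8,"twist": 0},
])

```text
t: 20.98
position: [585.3, 221.4, 306.1]
eef_rot: [[-0.994, 0.106, -0.0], [0.106, 0.994, -0.0], [-0.0, -0.0, -1.0]]
ft_force: [-0.1, 0.0, -0.4]
grip_width: 40.8
finger_force: 61.2
```

Run:
```python
from h import *
for i in range(4): shot('wrist')
st(); im,c=shot('wrist','w9.png'); s=env.sense(); np.save('c9.npy',dict(c=c,s=s),allow_pickle=True); st()
v=im[80:310,130:390]; cv2.imwrite('pics/w9c.png',cv2.resize(cv2.cvtColor(v,cv2.COLOR_RGB2BGR),None,fx=2.5,fy=2.5,interpolation=cv2.INTER_NEAREST))
```

```text
t 21.1833 pos [585.8 222.3 307. ] psi 84.0 w 40.7 F [ 1.6 -0.2 -1.9] ff 61.2 q6 0.47
t 21.2333 pos [585.6 222.4 306.8] psi 84.0 w 41.1 F [-0.9  1.  -1.7] ff 61.2 q6 0.47
```

View pics/w9c.png

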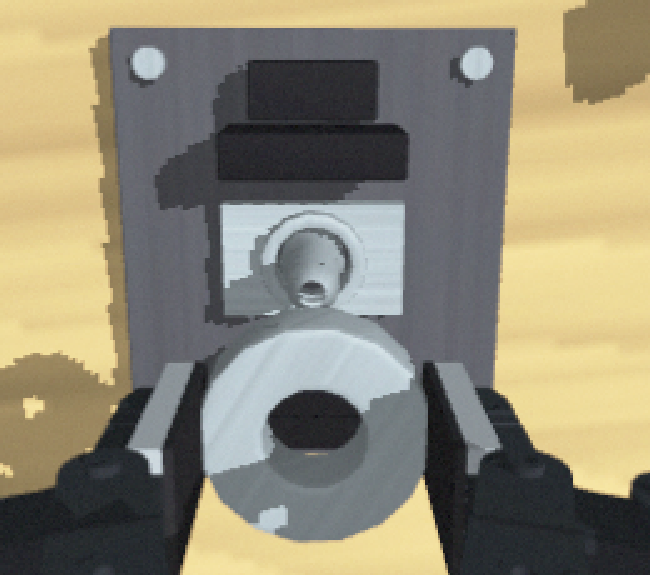

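The flange is seated squarely. In the crop, the sleeve's bore is centred at (316,439), its top face at (315,434), and the post tip at (313,292).

Run:
```python
from h import *
d=np.load('c9.npy',allow_pickle=True).item(); c,s=d['c'],d['s']
f=lambda x,y:(130+x/2.5,80+y/2.5)
zt=s['position'][2]-162.2
for n,p,z in [('tip',f(313,291),56),('topUp',f(315,329),zt),('topLo',f(315,541),zt),('L',f(203,420),zt),('R',f(427,420),zt),('bUp',f(316,390),zt),('bLo',f(316,488),zt),('bL',f(264,440),zt),('bR',f(368,440),zt),('cheek in',f(314,181),44),('flUp',f(313,204),20),('flL',f(220,260),20),('flR',f(404,260),20)]:
    w=ray(c,[p],z)[0]; print(n,w.round(1),rel(s,w))
```

```text
tip [586.1 222.8  56. ] [1.000e-01 2.000e-01 2.508e+02]
topUp [565.9 225.2 144.6] [ 20.2   0.5 162.2]
topLo [607.8 220.8 144.6] [-21.9   0.6 162.2]
L [581.  203.4 144.6] [  2.9 -19.6 162.2]
R [585.2 243.4 144.6] [  2.9  20.6 162.2]
bUp [577.4 224.2 144.6] [  8.7   0.7 162.2]
bLo [596.7 222.1 144.6] [-10.8   0.7 162.2]
bL [586.1 213.8 144.6] [ -1.   -8.7 162.2]
bR [588.1 232.5 144.6] [ -1.   10.1 162.2]
cheek in [556.3 226.2  44. ] [ 30.1   0.5 262.8]
flUp [567.6 224.7  20. ] [1.870e+01 2.000e-01 2.868e+02]
flL [583.1 192.1  20. ] [-1.000e-01 -3.070e+01  2.868e+02]
flR [589.5 252.8  20. ] [-1.000e-01  3.040e+01  2.869e+02]
```

>>> play_rows([
  {"tx": 0.06,"ty": -0.03,"tz": 1,"twist": 0},
  {"tx": 0.06,"ty": -0.03,"tz": 2.5,"twist": 0},
  {"tx": 0.06,"ty": -0.03,"tz": 4,"twist": 0},
  {"tx": 0.06,"ty": -0.03,"tz": 5.5,"twist": 0},
  {"tx": 0.06,"ty": -0.03,"tz": 6.6,"twist": 0},
  {"tx": 0.06,"ty": -0.03,"tz": 7,"twist": 0},
  {"tx": 0.06,"ty": -0.03,"tz": 7,"twist": 0},
  {"tx": 0.06,"ty": -0.03,"tz": 7,"twist": 0},
])

```text
t: 21.9
position: [584.8, 222.2, 235.7]
eef_rot: [[-0.995, 0.104, 0.0], [0.104, 0.995, 0.0], [-0.0, 0.0, -1.0]]
ft_force: [0.9, 0.1, -1.8]
grip_width: 40.5
finger_force: 61.2
```

>>> play_rows([
  {"tx": 0,"ty": 0,"tz": 0.1,"twist": 0},
  {"tx": 0,"ty": 0,"tz": 0.2,"twist": 0},
  {"tx": 0,"ty": 0,"tz": 0.3,"twist": 0},
  {"tx": 0,"ty": 0,"tz": 0.4,"twist": 0},
  {"tx": 0,"ty": 0,"tz": 0.5,"twist": 0},
  {"tx": 0,"ty": 0,"tz": 0.6,"twist": 0},
  {"tx": 0,"ty": 0,"tz": 0.7,"twist": 0},
  {"tx": 0,"ty": 0,"tz": 0.7,"twist": 0},
])

```text
t: 22.57
position: [584.5, 222.1, 228.3]
eef_rot: [[-0.995, 0.104, -0.0], [0.104, 0.995, -0.0], [0.0, -0.0, -1.0]]
ft_force: [-0.2, 0.2, -1.8]
grip_width: 40.9
finger_force: 61.2
```

>>> play_rows([
  {"tx": -0.03,"ty": 0,"tz": 0.1,"twist": 0},
  {"tx": -0.03,"ty": 0,"tz": 0.2,"twist": 0},
  {"tx": -0.03,"ty": 0,"tz": 0.35,"twist": 0},
  {"tx": -0.03,"ty": 0,"tz": 0.5,"twist": 0},
  {"tx": -0.03,"ty": 0,"tz": 0.6,"twist": 0},
  {"tx": -0.03,"ty": 0,"tz": 0.7,"twist": 0},
  {"tx": -0.03,"ty": 0,"tz": 0.8,"twist": 0},
  {"tx": -0.03,"ty": 0,"tz": 0.8,"twist": 0},
])

```text
t: 23.23
position: [584.8, 222.1, 220.3]
eef_rot: [[-0.995, 0.104, -0.0], [0.104, 0.995, -0.0], [0.0, -0.0, -1.0]]
ft_force: [0.1, 0.1, -1.8]
grip_width: 40.7
finger_force: 61.2
```

>>> play_rows([
  {"tx": 0,"ty": 0,"tz": 0.1,"twist": 0},
  {"tx": 0,"ty": 0,"tz": 0.25,"twist": 0},
  {"tx": 0,"ty": 0,"tz": 0.4,"twist": 0},
  {"tx": 0,"ty": 0,"tz": 0.55,"twist": 0},
  {"tx": 0,"ty": 0,"tz": 0.7,"twist": 0},
  {"tx": 0,"ty": 0,"tz": 0.85,"twist": 0},
  {"tx": 0,"ty": 0,"tz": 0.95,"twist": 0},
  {"tx": 0,"ty": 0,"tz": 1,"twist": 0},
])

```text
t: 23.9
position: [584.9, 222.1, 210.4]
eef_rot: [[-0.995, 0.104, -0.0], [0.104, 0.995, -0.0], [0.0, -0.0, -1.0]]
ft_force: [0.0, 0.1, -1.0]
grip_width: 40.7
finger_force: 61.2
```

>>> play_rows([
  {"tx": 0,"ty": 0,"tz": 0.15,"twist": 0},
  {"tx": 0,"ty": 0,"tz": 0.3,"twist": 0},
  {"tx": 0,"ty": 0,"tz": 0.4,"twist": 0},
  {"tx": 0,"ty": 0,"tz": 0.5,"twist": 0},
  {"tx": 0,"ty": 0,"tz": 0.6,"twist": 0},
  {"tx": 0,"ty": 0,"tz": 0.65,"twist": 0},
  {"tx": 0,"ty": 0,"tz": 0.7,"twist": 0},
  {"tx": 0,"ty": 0,"tz": 0.75,"twist": 0},
])

```text
t: 24.57
position: [584.9, 222.1, 203.1]
eef_rot: [[-0.995, 0.104, 0.0], [0.104, 0.995, 0.0], [-0.0, 0.0, -1.0]]
ft_force: [-0.5, -0.4, -1.6]
grip_width: 40.8
finger_force: 61.2
```

>>> play_rows([
  {"tx": 0,"ty": 0,"tz": 0.03,"twist": 0},
  {"tx": 0,"ty": 0,"tz": 0.06,"twist": 0},
  {"tx": 0,"ty": 0,"tz": 0.08,"twist": 0},
  {"tx": 0,"ty": 0,"tz": 0.1,"twist": 0},
  {"tx": 0,"ty": 0,"tz": 0.1,"twist": 0},
  {"tx": 0,"ty": 0,"tz": 0.1,"twist": 0},
  {"tx": 0,"ty": 0,"tz": 0.1,"twist": 0},
  {"tx": 0,"ty": 0,"tz": 0.1,"twist": 0},
])

```text
t: 25.23
position: [584.9, 222.1, 202.4]
eef_rot: [[-0.995, 0.104, 0.0], [0.104, 0.995, 0.0], [-0.0, 0.0, -1.0]]
ft_force: [-0.8, -1.0, 2.5]
grip_width: 40.8
finger_force: 61.6
```

>>> play_rows([
  {"tx": 0,"ty": 0,"tz": 0.03,"twist": 0},
  {"tx": 0,"ty": 0,"tz": 0.05,"twist": 0},
  {"tx": 0,"ty": 0,"tz": 0.05,"twist": 0},
  {"tx": 0,"ty": 0,"tz": 0.05,"twist": 0},
  {"tx": 0,"ty": 0,"tz": 0.05,"twist": 0},
  {"tx": 0,"ty": 0,"tz": 0.05,"twist": 0},
  {"tx": 0,"ty": 0,"tz": 0.05,"twist": 0},
  {"tx": 0,"ty": 0,"tz": 0.05,"twist": 0},
])

```text
t: 25.9
position: [584.9, 222.1, 202.4]
eef_rot: [[-0.995, 0.104, 0.0], [0.104, 0.995, 0.0], [-0.0, 0.0, -1.0]]
ft_force: [-1.1, -1.0, 6.3]
grip_width: 41.2
finger_force: 62.0
```

>>> play_rows([
  {"tx": 0,"ty": 0,"tz": 0,"twist": 0},
  {"tx": 0,"ty": 0,"tz": 0,"twist": 0},
  {"tx": 0,"ty": 0,"tz": 0,"twist": 0},
  {"tx": 0,"ty": 0,"tz": 0,"twist": 0},
  {"tx": 0,"ty": 0,"tz": 0,"twist": 0},
  {"tx": 0,"ty": 0,"tz": 0,"twist": 0},
  {"tx": 0,"ty": 0,"tz": 0,"twist": 0},
  {"tx": 0,"ty": 0,"tz": 0,"twist": 0},
], grip=0.25)

```text
t: 26.57
position: [585.0, 222.1, 201.5]
eef_rot: [[-0.995, 0.104, -0.0], [0.104, 0.995, -0.0], [0.0, -0.0, -1.0]]
ft_force: [0.6, -0.2, -0.6]
grip_width: 64.1
finger_force: 0.0
```

>>> play_rows([
  {"tx": 0,"ty": 0,"tz": -1,"twist": 0},
  {"tx": 0,"ty": 0,"tz": -3,"twist": 0},
  {"tx": 0,"ty": 0,"tz": -6,"twist": 0},
  {"tx": 0,"ty": 0,"tz": -9,"twist": 0},
  {"tx": 0,"ty": 0,"tz": -12,"twist": 0},
  {"tx": 0,"ty": 0,"tz": -15,"twist": 0},
  {"tx": 0,"ty": 0,"tz": -17.5,"twist": 0},
  {"tx": 0,"ty": 0,"tz": -18.4,"twist": 0},
])

```text
t: 27.23
position: [585.7, 222.4, 391.2]
eef_rot: [[-0.995, 0.104, 0.007], [0.104, 0.995, 0.003], [-0.007, 0.004, -1.0]]
ft_force: [1.4, -0.2, 0.8]
grip_width: 64.1
finger_force: 0.0
```

Run:
```python
from h import *
for i in range(2): shot('wrist')
st(); im,c=shot('wrist','w10.png'); s=env.sense(); st()
g=cv2.cvtColor(im,cv2.COLOR_RGB2GRAY); hs=cv2.cvtColor(im,cv2.COLOR_RGB2HSV)
m=proj(c,[[586,222.6,40]])[0].astype(int); k=np.zeros_like(g); cv2.circle(k,tuple(int(v) for v in m),60,1,-1)
k=k*((g>115)&(hs[...,1]<60)).astype(np.uint8)
q=max(cv2.findContours(k,cv2.RETR_EXTERNAL,cv2.CHAIN_APPROX_NONE)[0],key=cv2.contourArea); print(m,cv2.boundingRect(q))
# horizontal extent of sleeve row-wise -> diameter if z=40
for v in range(m[1]-10,m[1]+22,4):
    r=np.where(k[v])[0]; a=ray(c,[(r[0]-.5,v),(r[-1]+.5,v)],40); print(v,r[0],r[-1],a[:,:2].round(1).tolist(),round(float(np.linalg.norm(a[1]-a[0])),1))
to(499,-234.5,386,7)
```

```text
t 27.3333 pos [585.5 222.3 388.5] psi 84.0 w 64.1 F [ 0.7  0.1 -0.9] ff 0.0 q6 0.47
t 27.3833 pos [585.  222.1 386.2] psi 84.0 w 64.1 F [-0.1  0.3 -0.2] ff 0.0 q6 0.47
[254 167] (226, 146, 57, 42)
157 226 313 [[572.2, 194.8], [581.4, 282.8]] 88.5
161 234 282 [[577.1, 202.3], [582.2, 251.5]] 49.5
165 229 282 [[580.6, 196.7], [586.3, 251.1]] 54.7
169 228 312 [[584.6, 195.2], [593.7, 281.1]] 86.4
173 229 312 [[588.8, 195.7], [597.8, 280.9]] 85.7
177 235 282 [[593.7, 201.3], [598.8, 250.1]] 49.1
181 239 281 [[598.3, 204.8], [602.9, 248.8]] 44.2
185 244 265 [[603.0, 209.4], [605.4, 232.0]] 22.7
psi 84.0 t [ 3.790e+00 -4.631e+01 -2.000e-02] twist 77.0
```

>>> play_rows([
  {"tx": 0.15,"ty": -1.8,"tz": 0,"twist": 3},
  {"tx": 0.35,"ty": -4.4,"tz": 0,"twist": 8},
  {"tx": 0.6,"ty": -7.5,"tz": 0,"twist": 13},
  {"tx": 0.9,"ty": -10.6,"tz": 0,"twist": 18},
  {"tx": 1.15,"ty": -13.8,"tz": 0,"twist": 23},
  {"tx": 1.4,"ty": -17,"tz": 0,"twist": 28},
  {"tx": 1.65,"ty": -20.1,"tz": 0,"twist": 33},
  {"tx": 1.9,"ty": -23.2,"tz": 0,"twist": 38.5},
], grip=0.45)

```text
t: 28.05
position: [540.5, -8.0, 383.1]
eef_rot: [[-0.71, 0.704, -0.005], [0.704, 0.71, -0.0], [0.003, -0.003, -1.0]]
ft_force: [0.3, -1.4, -0.2]
grip_width: 46.8
finger_force: 0.0
```

>>> play_rows([
  {"tx": -1.9,"ty": -2.8,"tz": 0,"twist": 5.5},
  {"tx": -3.8,"ty": -5.6,"tz": 0,"twist": 11},
  {"tx": -5.7,"ty": -8.5,"tz": 0,"twist": 17},
  {"tx": -7.6,"ty": -11.3,"tz": 0,"twist": 23},
  {"tx": -9.5,"ty": -14.1,"tz": 0,"twist": 28},
  {"tx": -11.3,"ty": -16.8,"tz": 0,"twist": 33},
  {"tx": -12.5,"ty": -18.6,"tz": 0,"twist": 37},
  {"tx": -12.95,"ty": -19.3,"tz": 0,"twist": 38.5},
])

```text
t: 28.72
position: [497.6, -237.6, 383.1]
eef_rot: [[-0.116, 0.993, -0.004], [0.993, 0.116, 0.001], [0.001, -0.004, -1.0]]
ft_force: [0.1, 0.2, 0.0]
grip_width: 47.1
finger_force: 0.0
```

>>> play_rows([
  {"tx": 0,"ty": 0,"tz": 2,"twist": 0},
  {"tx": 0,"ty": 0,"tz": 5,"twist": 0},
  {"tx": 0,"ty": 0,"tz": 8,"twist": 0},
  {"tx": 0,"ty": 0,"tz": 11,"twist": 0},
  {"tx": 0,"ty": 0,"tz": 13.5,"twist": 0},
  {"tx": 0,"ty": 0,"tz": 14.5,"twist": 0},
  {"tx": 0,"ty": 0,"tz": 15,"twist": 0},
  {"tx": 0,"ty": 0,"tz": 15,"twist": 0},
])

```text
t: 29.38
position: [498.5, -234.4, 234.3]
eef_rot: [[-0.123, 0.992, -0.003], [0.992, 0.123, 0.001], [0.002, -0.003, -1.0]]
ft_force: [-0.2, -1.3, -0.5]
grip_width: 47.2
finger_force: 0.0
```

```bash
cat >> h.py <<'E'
from scipy.optimize import least_squares
def rim(im,c,zt,D,guess,thr=100):
    "fit circle of diameter D to the lower (far) half of the outer rim, scanning outwards from inside the annulus"
    g=cv2.cvtColor(im,cv2.COLOR_RGB2GRAY).astype(int); m=proj(c,[[*guess,zt]])[0]; r=np.linalg.norm(proj(c,[[guess[0]+D/2,guess[1],zt]])[0]-m)
    P=[]
    for a in np.radians(np.arange(0,181,6)):
        for q in np.arange(.8*r,1.3*r,.5):
            u,v=m+q*np.array([np.cos(a),np.sin(a)])
            if g[int(round(v)),int(round(u))]<thr: P.append((u,v)); break
    W=ray(c,P,zt); f=least_squares(lambda p:np.hypot(W[:,0]-p[0],W[:,1]-p[1])-D/2,guess,loss='soft_l1',f_scale=.3)
    print('rim',len(P),f.x.round(1),np.abs(f.fun).mean().round(2)); return f.x
E
python3 - <<'E'
from h import *
for i in range(3): shot('wrist')
st(); im,c=shot('wrist','w11.png'); s=env.sense(); st()
m=proj(c,[[499,-235,18]])[0].astype(int); print(m)
hole(im,c,18,(m[0]-45,m[1]-35,m[0]+45,m[1]+35)); x=rim(im,c,18,30,[499,-235.]); x=rim(im,c,18,30,x); print(rel(s,[*x,18]))
E
```

```text
t 29.5333 pos [ 499.9 -235.3  237. ] psi 7.0 w 46.9 F [-0.   0.3  1.4] ff 0.0 q6 1.01
t 29.5833 pos [ 499.9 -235.4  237.2] psi 7.0 w 46.9 F [0.3 0.5 0.7] ff 0.0 q6 1.01
[254 209]
outer px [255.2 208.6] centre [ 499.2 -234.2   18. ] rect [ 499.1 -234.4] [28.7 30.9] 7.0
hole px [255.2 207.9] centre [ 499.1 -233.7   18. ] rect [ 499.3 -233.8] [18.  15.7] 7.0
rim 31 [ 499.3 -235. ] 0.23
rim 31 [ 499.3 -235. ] 0.2
[  0.8  -1.1 219.2]
```

>>> play_rows([
  {"tx": 0.04,"ty": -0.05,"tz": 1,"twist": 0},
  {"tx": 0.04,"ty": -0.05,"tz": 2,"twist": 0},
  {"tx": 0.04,"ty": -0.05,"tz": 3,"twist": 0},
  {"tx": 0.04,"ty": -0.05,"tz": 3.6,"twist": 0},
  {"tx": 0.04,"ty": -0.05,"tz": 4,"twist": 0},
  {"tx": 0.04,"ty": -0.05,"tz": 4.1,"twist": 0},
  {"tx": 0.04,"ty": -0.05,"tz": 4.1,"twist": 0},
  {"tx": 0.04,"ty": -0.05,"tz": 4.1,"twist": 0},
])

```text
t: 30.25
position: [498.6, -234.8, 194.6]
eef_rot: [[-0.122, 0.993, 0.0], [0.993, 0.122, -0.0], [-0.0, 0.0, -1.0]]
ft_force: [0.4, 0.6, -0.4]
grip_width: 47.0
finger_force: 0.0
```

Run:
```python
from h import *
for i in range(3): shot('wrist')
st(); im,c=shot('wrist','w12.png'); s=env.sense()
x=rim(im,c,18,30,[499.3,-235.]); x=rim(im,c,18,30,x); to(*x,184,7)
```

```text
t 30.4 pos [ 498.7 -234.9  195. ] psi 7.0 w 47.0 F [-1.1  0.6  0.3] ff 0.0 q6 1.01
rim 31 [ 499.3 -234.8] 0.21
rim 31 [ 499.3 -234.7] 0.24
psi 7.0 t [0.01 0.06 1.1 ] twist 0.0
```

>>> play_rows([
  {"tx": 0,"ty": 0.06,"tz": 0.2,"twist": 0},
  {"tx": 0,"ty": 0.06,"tz": 0.4,"twist": 0},
  {"tx": 0,"ty": 0.06,"tz": 0.6,"twist": 0},
  {"tx": 0,"ty": 0.06,"tz": 0.8,"twist": 0},
  {"tx": 0,"ty": 0.06,"tz": 1,"twist": 0},
  {"tx": 0,"ty": 0.06,"tz": 1.1,"twist": 0},
  {"tx": 0,"ty": 0.06,"tz": 1.1,"twist": 0},
  {"tx": 0,"ty": 0.06,"tz": 1.1,"twist": 0},
])

```text
t: 31.12
position: [499.0, -234.7, 183.5]
eef_rot: [[-0.122, 0.993, -0.0], [0.993, 0.122, 0.0], [0.0, -0.0, -1.0]]
ft_force: [-0.2, 0.2, 1.0]
grip_width: 46.9
finger_force: 0.0
```

>>> play_rows([
  {"tx": 0,"ty": 0,"tz": 0,"twist": 0},
  {"tx": 0,"ty": 0,"tz": 0,"twist": 0},
  {"tx": 0,"ty": 0,"tz": 0,"twist": 0},
  {"tx": 0,"ty": 0,"tz": 0,"twist": 0},
  {"tx": 0,"ty": 0,"tz": 0,"twist": 0},
  {"tx": 0,"ty": 0,"tz": 0,"twist": 0},
  {"tx": 0,"ty": 0,"tz": 0,"twist": 0},
  {"tx": 0,"ty": 0,"tz": 0,"twist": 0},
], grip=0.9, grip_force=40)

```text
t: 31.78
position: [499.1, -234.7, 184.0]
eef_rot: [[-0.122, 0.993, 0.0], [0.993, 0.122, -0.0], [-0.0, 0.0, -1.0]]
ft_force: [-1.4, 1.4, 5.2]
grip_width: 27.5
finger_force: 39.3
```

>>> play_rows([
  {"tx": 0,"ty": 0,"tz": 0,"twist": 0},
  {"tx": 0,"ty": 0,"tz": -1,"twist": 0},
  {"tx": 0,"ty": 0,"tz": -4,"twist": 0},
  {"tx": 0,"ty": 0,"tz": -8,"twist": 0},
  {"tx": 0,"ty": 0,"tz": -12,"twist": 0},
  {"tx": 0,"ty": 0,"tz": -16,"twist": 0},
  {"tx": 0,"ty": 0,"tz": -19,"twist": 0},
  {"tx": 0,"ty": 0,"tz": -20.2,"twist": 0},
], grip_force=50)

```text
t: 32.45
position: [500.0, -235.1, 391.3]
eef_rot: [[-0.122, 0.992, 0.008], [0.993, 0.122, -0.004], [-0.004, 0.007, -1.0]]
ft_force: [0.5, -0.2, 0.2]
grip_width: 27.0
finger_force: 49.4
```

>>> play_rows([
  {"tx": 1.8,"ty": 0.6,"tz": 0,"twist": -3},
  {"tx": 4.4,"ty": 1.4,"tz": 0,"twist": -8},
  {"tx": 7.2,"ty": 2.3,"tz": 0,"twist": -13},
  {"tx": 10.2,"ty": 3.3,"tz": 0,"twist": -18},
  {"tx": 13.2,"ty": 4.2,"tz": 0,"twist": -23},
  {"tx": 16.2,"ty": 5.2,"tz": 0,"twist": -28},
  {"tx": 19.2,"ty": 6.1,"tz": 0,"twist": -33},
  {"tx": 22.2,"ty": 7.1,"tz": 0,"twist": -38.5},
])

```text
t: 33.12
position: [542.2, -4.2, 385.9]
eef_rot: [[-0.717, 0.698, 0.0], [0.698, 0.717, -0.0], [-0.0, -0.0, -1.0]]
ft_force: [0.3, -0.9, -1.2]
grip_width: 26.8
finger_force: 49.4
```

>>> play_rows([
  {"tx": 1.9,"ty": 2.8,"tz": 0,"twist": -5.5},
  {"tx": 3.8,"ty": 5.6,"tz": 0,"twist": -11},
  {"tx": 5.7,"ty": 8.5,"tz": 0,"twist": -17},
  {"tx": 7.6,"ty": 11.3,"tz": 0,"twist": -23},
  {"tx": 9.5,"ty": 14.1,"tz": 0,"twist": -28},
  {"tx": 11.3,"ty": 16.8,"tz": 0,"twist": -33},
  {"tx": 12.5,"ty": 18.6,"tz": 0,"twist": -37},
  {"tx": 12.9,"ty": 19.3,"tz": 0,"twist": -38.5},
])

```text
t: 33.78
position: [585.8, 225.7, 385.4]
eef_rot: [[-0.995, 0.098, 0.0], [0.098, 0.995, 0.001], [-0.0, 0.001, -1.0]]
ft_force: [-0.0, -0.2, 0.2]
grip_width: 27.2
finger_force: 49.4
```

>>> play_rows([
  {"tx": 0,"ty": 0,"tz": 0,"twist": 0},
  {"tx": 0,"ty": 0,"tz": 2,"twist": 0},
  {"tx": 0,"ty": 0,"tz": 4,"twist": 0},
  {"tx": 0,"ty": 0,"tz": 6,"twist": 0},
  {"tx": 0,"ty": 0,"tz": 7.5,"twist": 0},
  {"tx": 0,"ty": 0,"tz": 8,"twist": 0},
  {"tx": 0,"ty": 0,"tz": 8,"twist": 0},
  {"tx": 0,"ty": 0,"tz": 8,"twist": 0},
])

```text
t: 34.45
position: [585.7, 221.5, 306.2]
eef_rot: [[-0.994, 0.106, 0.0], [0.106, 0.994, -0.0], [-0.0, -0.0, -1.0]]
ft_force: [-0.1, -0.4, -0.3]
grip_width: 27.4
finger_force: 49.4
```

Run:
```python
from h import *
for i in range(4): shot('wrist')
st(); im,c=shot('wrist','w13.png'); s=env.sense(); np.save('c13.npy',dict(c=c,s=s),allow_pickle=True); st()
v=im[80:310,130:390]; cv2.imwrite('pics/w13c.png',cv2.resize(cv2.cvtColor(v,cv2.COLOR_RGB2BGR),None,fx=2.5,fy=2.5,interpolation=cv2.INTER_NEAREST))
```

```text
t 34.65 pos [586.1 222.4 307. ] psi 84.0 w 27.0 F [0.8 0.6 0. ] ff 49.4 q6 0.47
t 34.7 pos [586.  222.4 306.8] psi 84.0 w 26.8 F [-0.1  0.   0.3] ff 49.4 q6 0.47
```

View pics/w13c.png

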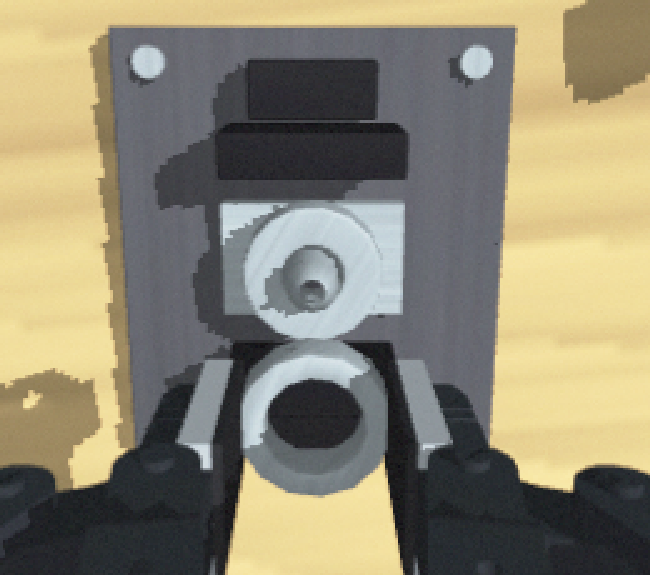

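The sleeve sits flat on the flange. In the crop, the collar's top face spans columns 242–388 with its lower rim at 495. The tip is at (313,291).

Run:
```python
from h import *
d=np.load('c13.npy',allow_pickle=True).item(); c,s=d['c'],d['s']
f=lambda x,y:(130+x/2.5,80+y/2.5)
zt=s['position'][2]-166
for n,p,z in [('tip',f(313,291),56),('topLo-r',f(315,495),zt),('L',f(242,422),zt),('R',f(388,422),zt),('bUp',f(316,379),zt),('bLo',f(316,473),zt),('bL',f(265,425),zt),('bR',f(367,425),zt),('cheek in',f(314,180),44),('flUp',f(313,203),20)]:
    w=ray(c,[p],z)[0]; print(n,w.round(1),rel(s,w))
im=cv2.cvtColor(cv2.imread('pics/w13.png'),cv2.COLOR_BGR2GRAY); print(im[205:290,255].tolist())
```

```text
tip [586.4 222.8  56. ] [1.000e-01 2.000e-01 2.508e+02]
topLo-r [600.8 221.6 140.8] [-14.5   0.6 166. ]
L [584.3 209.8 140.8] [  0.7 -12.9 166. ]
R [587.2 236.6 140.8] [  0.7  14.1 166. ]
bUp [577.2 224.3 140.8] [  9.2   0.8 166. ]
bLo [596.2 222.3 140.8] [ -9.8   0.8 166. ]
bL [585.4 213.9 140.8] [ 1.00e-01 -8.70e+00  1.66e+02]
bR [587.4 232.7 140.8] [1.00e-01 1.02e+01 1.66e+02]
cheek in [556.3 226.3  44. ] [ 30.4   0.5 262.8]
flUp [567.6 224.9  20. ] [1.910e+01 2.000e-01 2.868e+02]
[206, 208, 208, 207, 205, 201, 202, 204, 206, 206, 147, 140, 139, 142, 148, 150, 160, 205, 218, 217, 216, 210, 204, 199, 195, 186, 121, 45, 31, 39, 35, 32, 40, 42, 41, 37, 37, 39, 41, 40, 40, 35, 35, 39, 40, 34, 36, 42, 37, 37, 36, 43, 40, 33, 83, 98, 103, 100, 102, 103, 104, 105, 104, 106, 110, 131, 132, 123, 123, 121, 119, 120, 116, 192, 219, 223, 223, 221, 220, 220, 220, 221, 218, 220, 218]
```

>>> play_rows([
  {"tx": -0.02,"ty": -0.04,"tz": 1,"twist": 0},
  {"tx": -0.02,"ty": -0.04,"tz": 2.5,"twist": 0},
  {"tx": -0.02,"ty": -0.04,"tz": 4,"twist": 0},
  {"tx": -0.02,"ty": -0.04,"tz": 5.5,"twist": 0},
  {"tx": -0.02,"ty": -0.04,"tz": 6.6,"twist": 0},
  {"tx": -0.02,"ty": -0.04,"tz": 7,"twist": 0},
  {"tx": -0.02,"ty": -0.04,"tz": 7,"twist": 0},
  {"tx": -0.02,"ty": -0.04,"tz": 7,"twist": 0},
])

```text
t: 35.37
position: [585.9, 222.1, 235.7]
eef_rot: [[-0.995, 0.104, 0.0], [0.104, 0.995, -0.0], [-0.0, -0.0, -1.0]]
ft_force: [-0.1, 0.5, -1.0]
grip_width: 27.4
finger_force: 49.4
```

>>> play_rows([
  {"tx": 0,"ty": 0,"tz": 0.1,"twist": 0},
  {"tx": 0,"ty": 0,"tz": 0.2,"twist": 0},
  {"tx": 0,"ty": 0,"tz": 0.3,"twist": 0},
  {"tx": 0,"ty": 0,"tz": 0.4,"twist": 0},
  {"tx": 0,"ty": 0,"tz": 0.5,"twist": 0},
  {"tx": 0,"ty": 0,"tz": 0.6,"twist": 0},
  {"tx": 0,"ty": 0,"tz": 0.7,"twist": 0},
  {"tx": 0,"ty": 0,"tz": 0.7,"twist": 0},
])

```text
t: 36.03
position: [585.7, 222.0, 228.4]
eef_rot: [[-0.995, 0.104, -0.0], [0.104, 0.995, -0.0], [0.0, -0.0, -1.0]]
ft_force: [0.8, -0.3, -0.3]
grip_width: 26.9
finger_force: 49.4
```

>>> play_rows([
  {"tx": 0,"ty": 0,"tz": 0.1,"twist": 0},
  {"tx": 0,"ty": 0,"tz": 0.25,"twist": 0},
  {"tx": 0,"ty": 0,"tz": 0.4,"twist": 0},
  {"tx": 0,"ty": 0,"tz": 0.5,"twist": 0},
  {"tx": 0,"ty": 0,"tz": 0.6,"twist": 0},
  {"tx": 0,"ty": 0,"tz": 0.7,"twist": 0},
  {"tx": 0,"ty": 0,"tz": 0.75,"twist": 0},
  {"tx": 0,"ty": 0,"tz": 0.75,"twist": 0},
])

```text
t: 36.7
position: [585.7, 222.0, 220.9]
eef_rot: [[-0.995, 0.104, -0.0], [0.104, 0.995, -0.0], [0.0, -0.0, -1.0]]
ft_force: [-0.0, 0.2, -0.4]
grip_width: 27.0
finger_force: 49.4
```

>>> play_rows([
  {"tx": 0,"ty": 0,"tz": 0.05,"twist": 0},
  {"tx": 0,"ty": 0,"tz": 0.1,"twist": 0},
  {"tx": 0,"ty": 0,"tz": 0.15,"twist": 0},
  {"tx": 0,"ty": 0,"tz": 0.2,"twist": 0},
  {"tx": 0,"ty": 0,"tz": 0.25,"twist": 0},
  {"tx": 0,"ty": 0,"tz": 0.3,"twist": 0},
  {"tx": 0,"ty": 0,"tz": 0.35,"twist": 0},
  {"tx": 0,"ty": 0,"tz": 0.37,"twist": 0},
])

```text
t: 37.37
position: [585.7, 222.0, 217.3]
eef_rot: [[-0.995, 0.104, -0.0], [0.104, 0.995, -0.0], [0.0, -0.0, -1.0]]
ft_force: [0.1, 0.2, 0.0]
grip_width: 26.9
finger_force: 49.4
```

>>> play_rows([
  {"tx": 0,"ty": 0,"tz": 0.03,"twist": 0},
  {"tx": 0,"ty": 0,"tz": 0.06,"twist": 0},
  {"tx": 0,"ty": 0,"tz": 0.09,"twist": 0},
  {"tx": 0,"ty": 0,"tz": 0.1,"twist": 0},
  {"tx": 0,"ty": 0,"tz": 0.1,"twist": 0},
  {"tx": 0,"ty": 0,"tz": 0.1,"twist": 0},
  {"tx": 0,"ty": 0,"tz": 0.1,"twist": 0},
  {"tx": 0,"ty": 0,"tz": 0.1,"twist": 0},
])

```text
t: 38.03
position: [585.8, 222.0, 216.4]
eef_rot: [[-0.995, 0.104, 0.0], [0.104, 0.995, 0.0], [-0.0, 0.0, -1.0]]
ft_force: [0.4, -1.1, -0.8]
grip_width: 27.0
finger_force: 49.4
```

>>> play_rows([
  {"tx": 0,"ty": 0,"tz": 0.02,"twist": 0},
  {"tx": 0,"ty": 0,"tz": 0.04,"twist": 0},
  {"tx": 0,"ty": 0,"tz": 0.06,"twist": 0},
  {"tx": 0,"ty": 0,"tz": 0.07,"twist": 0},
  {"tx": 0,"ty": 0,"tz": 0.07,"twist": 0},
  {"tx": 0,"ty": 0,"tz": 0.07,"twist": 0},
  {"tx": 0,"ty": 0,"tz": 0.07,"twist": 0},
  {"tx": 0,"ty": 0,"tz": 0.07,"twist": 0},
])

```text
t: 38.7
position: [585.8, 222.0, 216.1]
eef_rot: [[-0.995, 0.104, 0.0], [0.104, 0.995, 0.0], [-0.0, 0.0, -1.0]]
ft_force: [-1.3, -0.8, 6.2]
grip_width: 27.1
finger_force: 50.0
```

>>> play_rows([
  {"tx": 0,"ty": 0,"tz": 0,"twist": 0},
  {"tx": 0,"ty": 0,"tz": 0,"twist": 0},
  {"tx": 0,"ty": 0,"tz": 0,"twist": 0},
  {"tx": 0,"ty": 0,"tz": 0,"twist": 0},
  {"tx": 0,"ty": 0,"tz": 0,"twist": 0},
  {"tx": 0,"ty": 0,"tz": 0,"twist": 0},
  {"tx": 0,"ty": 0,"tz": 0,"twist": 0},
  {"tx": 0,"ty": 0,"tz": 0,"twist": 0},
], grip=0.3)

```text
t: 39.37
position: [585.8, 222.0, 215.7]
eef_rot: [[-0.995, 0.104, 0.0], [0.104, 0.995, 0.0], [-0.0, 0.0, -1.0]]
ft_force: [0.4, 0.2, 0.4]
grip_width: 59.5
finger_force: 0.0
```

>>> play_rows([
  {"tx": 0,"ty": 0,"tz": -1,"twist": 0},
  {"tx": 0,"ty": 0,"tz": -3,"twist": 0},
  {"tx": 0,"ty": 0,"tz": -6,"twist": 0},
  {"tx": 0,"ty": 0,"tz": -9,"twist": 0},
  {"tx": 0,"ty": 0,"tz": -12,"twist": 0},
  {"tx": 0,"ty": 0,"tz": -14,"twist": 0},
  {"tx": 0,"ty": 0,"tz": -15,"twist": 0},
  {"tx": 0,"ty": 0,"tz": -15,"twist": 0},
])

```text
t: 40.03
position: [586.5, 222.3, 369.2]
eef_rot: [[-0.995, 0.104, 0.006], [0.104, 0.995, 0.002], [-0.005, 0.003, -1.0]]
ft_force: [0.5, 0.1, 0.0]
grip_width: 59.9
finger_force: 0.0
```

Run:
```python
from h import *
for i in range(4): shot('wrist')
st(); im,c=shot('wrist','w14.png'); st()
x=rim(im,c,50,30,[586.,222.6],115); x=rim(im,c,50,30,x,115)
g=cv2.cvtColor(im,cv2.COLOR_RGB2GRAY); m=proj(c,[[586,222.6,50],[586,222.6,56]]).round().astype(int); print(m.tolist())
for v in range(m[0][1]-24,m[0][1]+34,3): print(v,''.join('%x'%(p//16) for p in g[v,m[0][0]-40:m[0][0]+41]))
```

```text
t 40.2333 pos [585.2 221.8 363.8] psi 84.0 w 59.9 F [ 0.1 -0.2 -0.8] ff 0.0 q6 0.47
t 40.2833 pos [585.2 221.8 363.6] psi 84.0 w 59.8 F [-0.6  0.2  0.3] ff 0.0 q6 0.47
rim 22 [589.3 223.3] 1.1
rim 26 [589.6 224.2] 0.73
[[256, 179], [257, 180]]
155 56555333348bbbbbbbbbbbbbbbba65668aabccccccccbcbba9999bbbbbbbbbbbbbbbbba7555656556
158 66655333348ccccbcbbba777767abbcbbbccbbbbbbbbbbccbccccca9abbbbbbbbbbbbba5555565656
161 66555533348cccccb77777669bbccbbbbbbbbbbabbbbbbbbbbbccbcccbabcccccccbcba5555555555
164 66665533337ccb77777768bbbbbbbbba66678abccbbbaa999bbbbbbbbcccabbbbbbbbba5555555666
167 665555333357777777779bbbbbba957abccccbbbbbbbbbccdcb9abbbbbbccbabccbbcb96556656665
170 6655433333577777777abbba7667abbccba755568855569aaabccbabbbcbbbbabbbbbb95555565566
173 653333334346777777777776668abbca65567789999aa98568aabccbabbbbbbbbccccb95556655565
176 55533333334677777787767768abbca55666789aabbbbbaa9569abbbbbbbbcbbbbbbbb85555555566
179 53333333334677777766677778abcb955566533333348baa9668abbbbbbbbbbabbbbba75555665656
182 53333333334677777776677778abccb85556555555557998757aabbbabbbbbbccccccb85556565
[... 163 characters left out ...]
a65555655666
191 333333333333333333333333567677779abbbbbbbcbbbbbbbabbbbbb8345653346666555555555566
194 555333333333333333333333333467767777769baabbbbbbbbbba8665555555556566555556556666
197 5654553333333333333333333333333334579baaabbaa986666555656656555555666555555555666
200 656555555555532111110110111111121111111211111121111112111111111111465555556555556
203 565555555333311111111111111111111111111111111111111111111111111111135555555556556
206 565553333333211111111111111111111111111111111111111111111111111111113555555556565
209 333333333332111111111111111111111111111111111111111111111111111111112455565555556
212 333333333332222111222221222222221222222122222212222221222222122222212355555565566
```

The collar is seated around the post tip, concentric with the sleeve. All three contact heights match the expected home heights within 0.5 mm, and the gripper is clear, so I'm handing in.

```bash
python3 -c "
from station import env
print(env.finish_job())"
```

```text
the job is handed in; nothing more can be done
None
```

The flange bushing, wide sleeve and small collar were lowered onto the post in that order and seated home, with the job handed in at about 40 s and the gripper clear; I planned every carry to pass above the mast and saw no contact in the force readings, but did not re-measure the tape, bracket and wrench.

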